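# Bolt the axle bracket down with a ring spanner, stroke by stroke between its gussets

### The job

The green axle bracket stands loose on its wooden block, its big flanged nut only spun down by hand. With the ring end of the large spanner tighten the nut clockwise, in short strokes between the two gussets, lifting the ring off and reseating it for each stroke, until the nut is down on the foot and firmly tight, about 1 newton metre (a pull of about 9 newtons at the middle of the handle), without overtightening it, turning it with the fingers, ramming the gussets or shifting the bracket. Then lay the large spanner flat on the bench, well clear of the bracket, and leave the three-way hex wrench and the oil can where they are.

Things in the scene. Friction and masses are not known exactly. Their poses are not given: they have to be found in the camera images.
- spanner: Large steel combination spanner, 258 mm long, 0.42 kg, lying flat on the bench. Origin: underside, middle of the handle, which is its balance point. Own x runs along the handle from the ring end (-x) to the open end (+x), z up. Handle 19 mm wide, 10 mm thick, its faces 2 and 12 mm above the underside; ring 14 mm thick, open jaws 12 mm. The ring end fits the nut.
- spanner_ring (a point): Centre of the spanner's ring hole at the height of the underside, 106 mm from the handle's middle towards -x. The ring is 48 mm across outside; its hole is a plain hexagon 31.5 mm across flats (1.5 mm play on the nut, about 5 degrees of turn either way). A pair of its flats is square to the spanner's own x axis, so it fits when the spanner's yaw equals the nut's yaw plus a multiple of 60 degrees.
- nut: Steel hex nut on an upright fixed M20 stud (2.5 mm pitch; clockwise from above tightens). Origin: on the axis at its underside, about 37 mm above the bench. 30 mm across flats, a pair of flats square to its own x axis; flange 42 mm across, 4 mm high; hexagon from 4 to 17 mm, then a round 28 mm shoulder, top at 19.5 mm; the 20 mm stud ends 68 mm above the bench.
- nut_seat (a point): Point on the nut's axis at the top of its flange: the ring's underside rests here when seated. The nut is finger-loose: it turns with about 0.15 N m for between a quarter and a third of a turn, more than one stroke, until its flange meets the foot; then the torque climbs by some 12 N m per radian. Let go, it springs back a few degrees and stays.
- bracket: Loose green steel angle bracket, 3.2 kg, on a fixed wooden block 24 mm high, 140 x 156 mm. Origin: underside of its foot on the stud's axis. Own -x is its open mouth. Foot 12 mm thick, x -58 to 62, y +-70 mm; upright plate from x = 50 mm, 111 mm high; gussets at y +-58 to +-68 mm from x -54 to 50 mm, 46 mm high at the mouth, rising to 94. A seated handle swings about 41 degrees either side of -x.
- hex_wrench: Bystander: black three-way hex wrench, 132 x 146 x 18 mm, lying flat on the bench. Origin: middle of its underside.
- oil_can: Bystander: blue and white spray can with a red straw, 154 mm high, standing on the bench. Origin: centre of its underside.

How it is judged:
On the way, in this order (a step that is already met when the one before it is completed fails the run):
1. the spanner's ring is seated on the nut (horizontal distance between spanner_ring and nut below 0.004 m and z of spanner_ring in the frame of nut below 0.009 m and angle between spanner's own z axis and vertical below 0.1 rad), for 0.2 s.
2. the seated spanner pulls the nut up tight on the bracket's foot: their contact forces add up to more than 60 N (about 0.7 N m) with the nut's flange down on the foot (contact force between spanner and nut above 60 N and z of nut in the frame of bracket below 0.0121 m and horizontal distance between spanner_ring and nut below 0.004 m), for 0.15 s.
At the end, for the whole second after the job is handed in: The nut's flange is down on the bracket's foot (within 0.1 mm), the bracket is within 8 mm of its start, and the spanner lies flat on the bench (underside within 6 mm of it), at rest, its ring more than 130 mm from the nut (z of nut in the frame of bracket below 0.0121 m and height (world z) of spanner below 0.006 m and angle between spanner's own z axis and vertical below 0.08 rad and linear speed of spanner below 0.02 m/s and horizontal distance between spanner_ring and nut above 0.13 m and distance of bracket from where it was at the start of the episode below 0.008 m); the robot touches nothing.
It fails at once if the spanner is rammed against the bracket (more than 25 N) (contact force between spanner and bracket above 25 N).
It fails at once if the nut is overtightened or the spanner forced on it (contact forces between them adding up to more than 250 N, some 2.5 N m) (contact force between spanner and nut above 250 N).
It fails at once if the fingers push on the nut (more than 3 N) (contact force between the fingers and nut above 3 N).
It fails at once if a bystander is moved more than 30 mm (distance of any of hex_wrench, oil_can from where it was at the start of the episode above 0.03 m).
It also fails if it takes over 72 s, if anything falls off the work surface, if the arm or the gripper's body presses on something with over 40 N, if the wrist force passes 120 N, or if a joint passes its speed limit or range.

### The arm

A 6-joint arm with a two-finger parallel gripper is mounted at the origin on a cart in front of the work surface, level with it; the furniture and walls round the work are solid. World frame = base frame: x ahead of the robot, y to its left, z up, the work surface at z = 0. Lengths are in m, angles in rad, forces in N, time in s.
With the tool pointing down it reaches from about 0.25 to 0.85 m from the base axis. Payload 12.5 kg.
Tool frame: the origin (TCP) lies midway between the tips of the shut fingers; the grasp point (between the pads) lies 19 mm behind it; z points along the fingers, y is the line along which they close (so a half turn about z gives the same grasp; the last joint's range is limited). The gripper opens to 93 mm and grips with 3 to 60 N. Pads are 15 mm wide; open, the fingers measure 128 mm over their backs; the gripper's body (75 mm by 188 mm) begins 65 mm behind the grasp point.
Start: joints at [1.116, 0.351, 1.652, -0, 1.139, -0.085], TCP at [0.199, 0.513, 0.219] pointing down, gripper open.
Joint ranges: [-2.75, 2.75], [-0.79, 2.1], [0.01, 2.65], [-1.57, 4.71], [0.07, 3.14], [-2.87, 2.87]. Speed limits (rad/s): [2.22, 2.22, 2.79, 3.14, 3.14, 3.14].

### API

Orientations are given as a unit quaternion [w, x, y, z].
In Python, from rig import get_obs, get_image, camera_model, close_job gives the robot as it stands.
- The arm moves only by the tool servo_tool, never from a script. Its argument "plan" is a list of rows, each an object with "translation": the shift along the tool's x, y, z in mm, a list of three; "delta_rot": the turn, a rotation vector about the tool's x, y, z in units of 6 degrees (1.0 is 6 degrees), a list of three; "gripper": the closure, from 0 (fully open) to 1 (shut). A call has 1 to 8 rows; each row is the pose to reach, as a shift and turn from the pose commanded when the call began, along the tool's axes at that moment; what a row does not reach only later rows make up. A row lasts 1/8 s, in which the tool goes at most 62.5 mm and 10.7 degrees, less where a joint would pass 70% of its speed; a pose out of reach is approached as far as the arm can. A call with a gripper value outside its range is refused whole. The fingers move at their own pace and stop on an object; "newtons" is the grip in N (left out, the last holds). Time passes only in rows, so rows that repeat a pose let the fingers close. It gives the time, the measured TCP pose, the force, the opening and the grip force at its end, in the units of the state.
- get_obs(): the state, without advancing time (a new reading comes with each control period).
- get_image(name): name is "side" or "top" or "wrist"; returns (picture, depth): 420x560x3 uint8, red, green, blue; 420x560 float32, m along the optical axis (not along the pixel's ray), 0 where there is no reading.
- camera_model(name): a dict with "mtx" (3x3 intrinsics, pixels), "R" (3x3) and "t" (3): a world point X has camera coordinates R X + t; the wrist camera has in their place "hand_eye" (4x4, takes a point from camera to tool coordinates, whose origin is the TCP and whose axes are the flange's). Camera axes: x right, y down, z forward; pixel columns grow to the right and rows downward; lengths in m; the calibration is good to about 2 mm. A picture is of the moment at which its call begins: read the wrist's pose just before it. camera_model takes no time and is no camera call.
- close_job(): hands the job in; it is judged then, once.
The state is a dict: "time_s": time; "qpos": joint angles; "joint_velocities": joint speeds; "joint_efforts": joint torques, N m; "tool_pos": TCP position; "ee_rot": TCP orientation; "wrist_force": force on the tool from outside, world axes, zero at the start; "moment": the same for the moment, N m; "width": finger opening in m; "finger_force": force on a finger pad.
Only numpy, scipy, OpenCV 4.12 (cv2) and the standard library are available. Lean on these libraries where they do the work, as an engineer would, in place of code of your own. Each camera call takes 0.05 s, during which the arm holds its last target. There are 200 camera calls.

## Working session

There is one attempt and no reset: what is moved stays moved. The work goes in short steps, Python scripts to look and compute and a tool call to move; the robot and the scene stay as the last step left them, time stands still between calls to the robot, and variables do not carry over. Pictures are saved under pics/ and viewed, at most 10 in all, crops included, and the job is handed in when it is done.

Besides the shell and the picture viewer there is one more tool, called after "Emit:" as name([rows], argument=value, ...), one row to a line, values as JSON. servo_tool: Moves the arm, as the interface text tells. Its arguments: {"type":"object","properties":{"plan":{"type":"array"},"newtons":{"type":"number"}},"required":["plan"]}

```bash
mkdir -p pics; cat > h.py <<'E'
import numpy as np, cv2
from rig import get_obs,get_image,camera_model,close_job
from scipy.spatial.transform import Rotation as Ro
def shot(n):
    o=get_obs(); im,d=get_image(n); return o,im,d
def cloud(n,o,d):
    m=camera_model(n); K=np.array(m["mtx"]); v,u=np.mgrid[:d.shape[0],:d.shape[1]]
    P=np.stack([(u-K[0,2])/K[0,0]*d,(v-K[1,2])/K[1,1]*d,d],-1)
    if n=="wrist":
        H=np.array(m["hand_eye"]); P=P@H[:3,:3].T+H[:3,3]
        q=np.array(o["ee_rot"]); return P@Ro.from_quat(q[[1,2,3,0]]).as_matrix().T+np.array(o["tool_pos"])
    R=np.array(m["R"]); return (P-np.array(m["t"]))@R
E
python3 - <<'E'
from h import *
o,im,d=shot("top"); P=cloud("top",o,d); np.savez("top0",im=im,P=P,d=d)
o2,im2,d2=shot("side")
cv2.imwrite("pics/a.png",im[...,::-1]); cv2.imwrite("pics/b.png",im2[...,::-1])
print(o); np.savez("side0",im=im2,P=cloud("side",o2,d2))
E
```

```text
{'time_s': 0.0, 'qpos': array([ 1.11641774e+00,  3.51224916e-01,  1.65243238e+00, -1.85648562e-07,
        1.13909397e+00, -8.46014531e-02]), 'joint_velocities': array([-0.00169404, -0.00057697,  0.00050816,  0.00026893, -0.00034871,
        0.00222661]), 'joint_efforts': array([-1.29158143e-03, -4.97327220e+01, -2.85254878e+01,  6.98915357e-02,
        2.56860908e-02, -6.09967151e-05]), 'tool_pos': array([0.19859811, 0.51252   , 0.21810448]), 'ee_rot': array([-1.54152923e-04,  1.83836934e-01,  9.82956584e-01, -5.58418689e-04]), 'wrist_force': array([ 0.09301102, -0.08134729, -0.08019361]), 'moment': array([ 0.04659799,  0.00551756, -0.03363683]), 'finger_force': 0.0, 'width': 0.09262117059919313}
```

View pics/a.png

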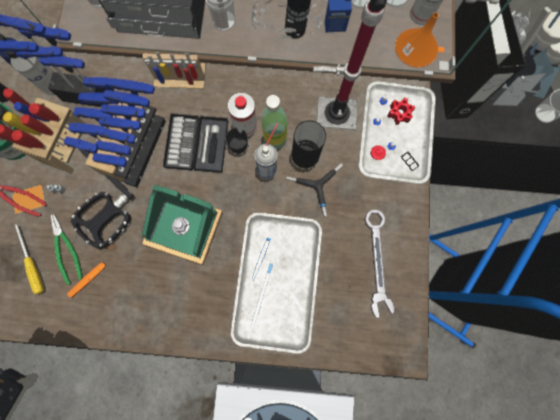

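View pics/b.png

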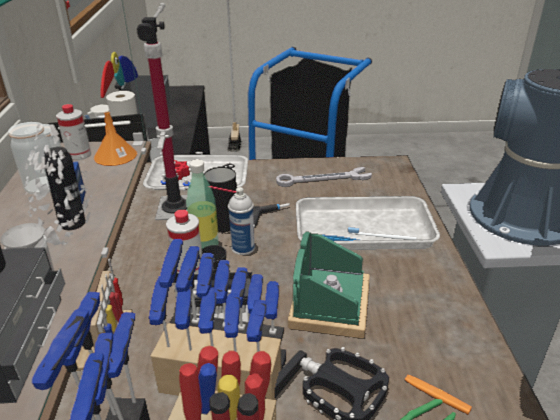

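The top view shows the spanner ring at about (375,219) and its jaws at (381,305). The bracket is at (182,225), its mouth towards the robot, with the nut at (180,226). The hex wrench is at (318,186) and the oil can at (265,160). The side view confirms the upright plate is on the far side.

```bash
python3 - <<'E'
from h import *
z=np.load("top0.npz"); P=z["P"]; im=z["im"]
for n,(u,v) in dict(ring=(375,219),jaw=(381,303),nut=(180,226),can=(265,160),hex=(318,186),bl=(146,246),br=(204,262),tl=(150,190),tr=(215,208)).items(): print(n,P[v,u].round(3))
# spanner points: above bench
m=np.zeros(P.shape[:2],bool); m[200:325,355:400]=1
Z=P[...,2]; print(np.percentile(Z[m],[5,25,50,75,95]).round(4))
g=cv2.cvtColor(im,cv2.COLOR_RGB2HSV)
s=m&(g[...,1]<60)&(im.max(2)>90); Q=P[s]; print(len(Q),np.median(Q[:,2]))
c=Q[:,:2].mean(0); w,V=np.linalg.eigh(np.cov((Q[:,:2]-c).T)); a=(Q[:,:2]-c)@V[:,1]; print(c,V[:,1],np.degrees(np.arctan2(*V[::-1,1])),a.min(),a.max())
mid=c+V[:,1]*(a.min()+a.max())/2; print(mid)
cr=im[170:340,120:420]; cv2.imwrite("pics/c.png",cv2.resize(cr[...,::-1],None,fx=2.6,fy=2.6,interpolation=cv2.INTER_CUBIC))
E
```

```text
ring [ 0.571 -0.194 -0.001]
jaw [ 0.366 -0.216  0.   ]
nut [0.5   0.275 0.067]
can [0.659 0.09  0.125]
hex [ 0.638 -0.044  0.019]
bl [0.453 0.368 0.001]
br [0.426 0.221 0.001]
tl [0.595 0.38  0.001]
tr [0.559 0.206 0.022]
[-0.0025 -0.0006  0.0008  0.0027  0.0134]
3896 0.0011043718347661228
[ 0.47047269 -0.21061956] [-0.99998979  0.00451812] 179.74112975286934 -0.15421557848181827 0.15466965830271953
[ 0.47024565 -0.21061853]
```

```bash
cat >> h.py <<'E'
def cmd(o,p,yaw):  # target TCP position, yaw of tool x axis (deg), tool down -> translation mm, delta_rot units
    q=np.array(o["ee_rot"]); R=Ro.from_quat(q[[1,2,3,0]])
    c,s=np.cos(np.radians(yaw)),np.sin(np.radians(yaw))
    T=Ro.from_matrix(np.array([[c,s,0],[s,-c,0],[0,0,-1.]]))
    t=R.inv().apply(np.array(p)-o["tool_pos"])*1000; r=np.degrees((R.inv()*T).as_rotvec())/6
    print("tr",t.round(1).tolist(),"rot",r.round(3).tolist(),"norm %.0fmm %.0fdeg"%(np.linalg.norm(t),6*np.linalg.norm(r)))
E
python3 - <<'E'
from h import *
z=np.load("top0.npz"); P=z["P"]; im=z["im"]
m=np.zeros(P.shape[:2],bool); m[200:325,355:400]=1
s=m&(P[...,2]>.006)&(P[...,2]<.03); Q=P[s]
(c,wh,a)=cv2.minAreaRect((Q[:,:2]*1000).astype(np.float32)); print(c,wh,a,len(Q))
H=np.array(camera_model("wrist")["hand_eye"]); print(H.round(3)); print(camera_model("wrist")["mtx"])
b=(P[...,2]>.05)&(P[...,2]<.14); b[:180]=0;b[265:]=0;b[:,:140]=0;b[:,225:]=0
Q=P[b]; c,wh,a=cv2.minAreaRect((Q[:,:2]*1000).astype(np.float32)); print("br",c,wh,a)
o=get_obs(); q=np.array(o["ee_rot"]);print(Ro.from_quat(q[[1,2,3,0]]).as_matrix().round(3))
cmd(o,[.44,.28,.28],180)
E
```

```text
(461.78594970703125, -198.44558715820312) (258.2995910644531, 77.4946060180664) 2.505211353302002 964
[[ 0.    -0.964 -0.264  0.073]
 [ 1.     0.    -0.     0.   ]
 [ 0.    -0.264  0.964 -0.167]
 [ 0.     0.     0.     1.   ]]
[[326.52705549   0.         275.04237127]
 [  0.         326.52705549 216.21569066]
 [  0.           0.           1.        ]]
br (509.7047424316406, 279.84466552734375) (139.69912719726562, 116.09629821777344) 76.46724700927734
[[-0.932  0.361 -0.   ]
 [ 0.361  0.932 -0.001]
 [ 0.    -0.001 -1.   ]]
tr [-309.1, -129.7, -61.7] rot [-0.009, -0.003, -3.531] norm 341mm 21deg
```

Emit:
servo_tool([
  {"translation": [-330, -130, 15], "delta_rot": [0, 0, -3.5], "gripper": 0},
  {"translation": [-330, -130, 15], "delta_rot": [0, 0, -3.5], "gripper": 0},
  {"translation": [-330, -130, 15], "delta_rot": [0, 0, -3.5], "gripper": 0},
  {"translation": [-330, -130, 15], "delta_rot": [0, 0, -3.5], "gripper": 0},
  {"translation": [-330, -130, 15], "delta_rot": [0, 0, -3.5], "gripper": 0},
  {"translation": [-330, -130, 15], "delta_rot": [0, 0, -3.5], "gripper": 0},
  {"translation": [-330, -130, 15], "delta_rot": [0, 0, -3.5], "gripper": 0},
  {"translation": [-330, -130, 15], "delta_rot": [0, 0, -3.5], "gripper": 0},
])

```text
time_s: 1.1
tool_pos: [0.459, 0.2725, 0.2034]
ee_rot: [-0.0, 0.002, 1.0, -0.0]
wrist_force: [-0.8, -0.6, 0.2]
width: 0.0933
finger_force: 0.0
```

```bash
python3 - <<'E'
from h import *
o,im,d=shot("wrist"); P=cloud("wrist",o,d); np.savez("w1",im=im,P=P,d=d)
print(o["tool_pos"],o["ee_rot"],o["time_s"])
K=camera_model("wrist")["mtx"]
cv2.imwrite("pics/d.png",im[...,::-1])
cr=im[120:330,160:400]; cv2.imwrite("pics/e.png",cv2.resize(cr[...,::-1],None,fx=2.8,fy=2.8,interpolation=cv2.INTER_CUBIC))
E
```

```text
[0.45895313 0.27251535 0.20335967] [-4.05343931e-04  1.80174577e-03  9.99998292e-01 -7.53662192e-05] 1.1
```

View pics/d.png

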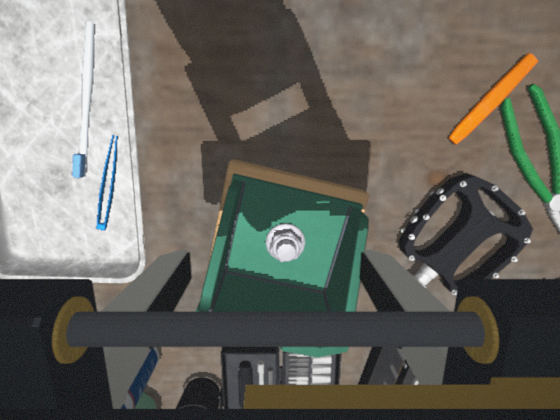

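The wrist view shows the nut at (286,243) in the open bracket, mouth at the top of the picture, towards the robot. I'll zoom in on the hexagon.

```bash
python3 - <<'E'
from h import *
z=np.load("w1.npz"); P=z["P"]; im=z["im"]
s=np.zeros(P.shape[:2],bool); s[215:275,255:320]=1
Z=P[...,2]
for a,b in((.032,.04),(.04,.05),(.05,.058),(.058,.08)):
    q=P[s&(Z>a)&(Z<b)]; print(a,b,len(q),q.mean(0).round(4) if len(q) else '', np.median(q,0).round(4))
q=P[s&(Z>.062)]; print("stud",cv2.minEnclosingCircle((q[:,:2]*1000).astype(np.float32)))
q=P[s&(Z>.051)]; print("hex+",cv2.minEnclosingCircle((q[:,:2]*1000).astype(np.float32)))
# foot/bracket z
print("foot",np.median(Z[(Z>.03)&(Z<.04)]))
# gussets: inner faces / top
for lo,hi in((.055,.08),):
    g=(Z>lo)&(Z<.14); g[:170]=0; g[350:]=0; g[:,:190]=0; g[:,370:]=0; g&=~s
    q=P[g]; print("br",cv2.minAreaRect((q[:,:2]*1000).astype(np.float32)))
u=cv2.resize(im[205:285,240:330][...,::-1],None,fx=7,fy=7,interpolation=cv2.INTER_CUBIC); cv2.imwrite("pics/f.png",u)
E
```

```text
0.032 0.04 2810 [0.5098 0.2861 0.0369] [0.5115 0.2883 0.0368]
0.04 0.05 362 [0.4964 0.2825 0.0423] [0.4932 0.2818 0.0414]
0.05 0.058 366 [0.5003 0.2826 0.0555] [0.4983 0.2815 0.0559]
0.058 0.08 354 [0.5035 0.2834 0.0672] [0.5031 0.2832 0.0685]
stud ((450.234375, 279.03045654296875), 64.8207778930664)
hex+ ((453.70068359375, 275.66241455078125), 68.04723358154297)
foot 0.03644740926774753
br ((508.56866455078125, 282.4972229003906), (139.69834899902344, 114.93830108642578), 76.3206787109375)
```

View pics/f.png

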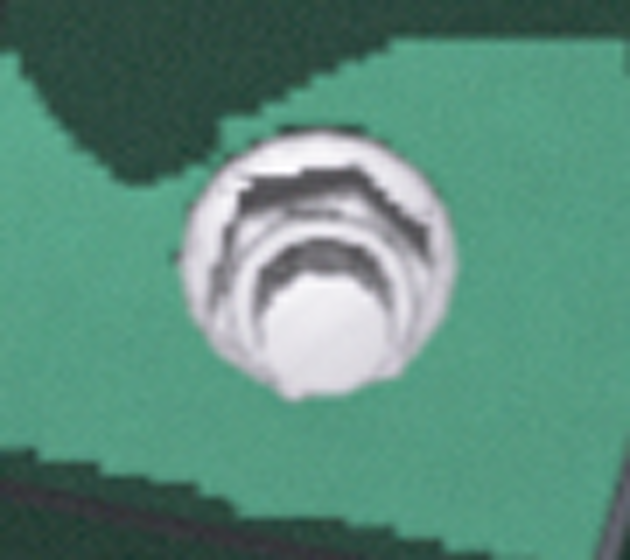

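```bash
cat > nut.py <<'E'
from h import *
def nutfit(P,c0):
    Z=P[...,2]; D=np.hypot(P[...,0]-c0[0],P[...,1]-c0[1])
    q=P[(Z>.0655)&(Z<.071)&(D<.016)]; print("stud",len(q),np.median(q,0).round(4)); (cc,r)=cv2.minEnclosingCircle((q[:,:2]*1000).astype(np.float32)); print(cc,r)
    c=np.array(cc)/1000
    D=np.hypot(P[...,0]-c[0],P[...,1]-c[1])
    q=P[(Z>.035)&(D<.024)&(Z<.0435)]; fl=q[np.hypot(*(q[:,:2]-c).T)<.0205]; print("flange z",np.median(fl[:,2]))
    h=P[(Z>.0435)&(Z<.0525)&(D<.022)]; e=P[(Z>.0525)&(Z<.0545)&(D<.022)&(D>.0148)]
    print(len(h),len(e))
    best=[]
    for yaw in np.arange(-30,30,.5):
        for dx in np.arange(-2,2.1,.5):
            for dy in np.arange(-2,2.1,.5):
                v=(h[:,:2]-c)*1000-[dx,dy]; a=np.radians(yaw)+np.arange(6)*np.pi/3
                s=(v@np.array([np.cos(a),np.sin(a)])).max(1)-15
                best.append((np.minimum(abs(s),1.5).mean(),yaw,dx,dy))
    best.sort(); print([tuple(np.round(b,2).tolist()) for b in best[:6]])
    v=(e[:,:2]-c); print("rim ang mod60",(np.degrees(np.arctan2(v[:,1],v[:,0]))%60).round(0).astype(int).tolist()[:60])
    return c
E
python3 - <<'E'
from nut import *
z=np.load("w1.npz"); nutfit(z["P"],[.503,.283])
E
```

```text
stud 289 [0.5046 0.2832 0.0687]
(505.2028503417969, 283.3348388671875) 9.74435043334961
flange z 0.04117213224139278
88 48
[(0.21, 13.5, 0.0, 0.0), (0.21, 14.0, 0.0, 0.0), (0.21, 14.5, 0.0, 0.0), (0.22, 13.0, 0.0, 0.0), (0.22, 15.0, 0.0, 0.0), (0.22, 14.0, 0.5, 0.0)]
rim ang mod60 [49, 45, 42, 59, 52, 48, 41, 23, 43, 35, 31, 31, 45, 43, 39, 45, 53, 3, 0, 54, 51, 12, 45, 25, 34, 30, 34, 25, 39, 38, 21, 41, 50, 8, 54, 59, 59, 55, 51, 23, 44, 29, 33, 34, 40, 43, 50, 44]
```

Emit:
servo_tool([
  {"translation": [20, -475, 0], "delta_rot": [0, 0, 0], "gripper": 0.3},
  {"translation": [20, -475, 0], "delta_rot": [0, 0, 0], "gripper": 0.3},
  {"translation": [20, -475, 0], "delta_rot": [0, 0, 0], "gripper": 0.3},
  {"translation": [20, -475, 0], "delta_rot": [0, 0, 0], "gripper": 0.3},
  {"translation": [20, -475, 0], "delta_rot": [0, 0, 0], "gripper": 0.3},
  {"translation": [20, -475, 0], "delta_rot": [0, 0, 0], "gripper": 0.3},
  {"translation": [20, -475, 0], "delta_rot": [0, 0, 0], "gripper": 0.3},
  {"translation": [20, -475, 0], "delta_rot": [0, 0, 0], "gripper": 0.3},
])

```text
time_s: 2.15
tool_pos: [0.4378, -0.2038, 0.2038]
ee_rot: [0.0, 0.002, 1.0, -0.0]
wrist_force: [1.1, 1.5, 0.9]
width: 0.0648
finger_force: 0.0
```

Emit:
servo_tool([
  {"translation": [0, 0, 0], "delta_rot": [0, 0, 0], "gripper": 0.3},
  {"translation": [0, 0, 0], "delta_rot": [0, 0, 0], "gripper": 0.3},
  {"translation": [0, 0, 0], "delta_rot": [0, 0, 0], "gripper": 0.3},
])

```text
time_s: 2.52
tool_pos: [0.4381, -0.2012, 0.2038]
ee_rot: [0.0, 0.001, 1.0, 0.0]
wrist_force: [0.0, 0.7, -0.6]
width: 0.0653
finger_force: 0.0
```

```bash
cat > sp.py <<'E'
from h import *
o,im,d=shot("wrist"); P=cloud("wrist",o,d); np.savez("w2",im=im,P=P,d=d)
print(o["tool_pos"],o["ee_rot"],o["time_s"],o["qpos"].round(2))
Z=P[...,2]
b=np.median(Z[(abs(Z)<.006)]); print("bench z",b)
s=(Z>b+.006)&(Z<b+.025)&(abs(P[...,1]+.2)<.05)&(P[...,0]<.62)&(P[...,0]>.3)
n,l,st,_=cv2.connectedComponentsWithStats(s.astype(np.uint8)); k=1+st[1:,4].argmax(); s=l==k
q=P[s]; print(st[k],cv2.minAreaRect((q[:,:2]*1000).astype(np.float32)))
m=(q[:,0]>.41)&(q[:,0]<.5); x=q[m]
f=np.polyfit(x[:,0],x[:,1],1); print("yaw",np.degrees(np.arctan(f[0])),"y at",f[0]*.46+f[1], "top z",np.median(x[:,2]))
print("x",q[:,0].min(),q[:,0].max())
r=q[q[:,0]>q[:,0].max()-.047]; print("ring circle",cv2.minEnclosingCircle((r[:,:2]*1000).astype(np.float32)))
im=im.copy(); im[s]=im[s]//2+np.array([127,0,0],np.uint8); cv2.imwrite("pics/g.png",im[...,::-1])
E
python3 sp.py
```

```text
[ 0.43814707 -0.20123995  0.20375244] [4.47847776e-05 6.55345012e-04 9.99999784e-01 2.99989825e-05] 2.525 [-0.53  0.25  1.84  0.    1.06 -2.1 ]
bench z 0.001330562501962021
[ 236   94   69  218 4035] ((459.3687744140625, -201.2197723388672), (253.81729125976562, 52.09189987182617), 7.801172733306885)
yaw 7.032706845590204 y at -0.20192470675777485 top z 0.012438509190386166
x 0.33207138843158046 0.5856903315831908
ring circle ((562.998779296875, -188.36941528320312), 27.218820571899414)
```

View pics/g.png

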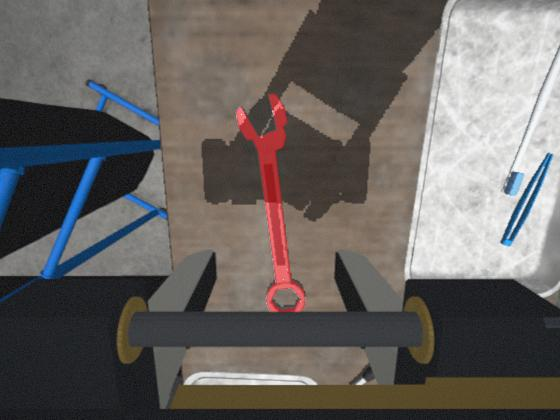

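The picture shows the spanner's mask. The jaws are near (262,110) and the ring near (285,298), partly hidden by the gripper bar. I'll shift forward 60 mm to see the whole ring.

Emit:
servo_tool([
  {"translation": [-60, 0, 0], "delta_rot": [0, 0, 0], "gripper": 0.3},
  {"translation": [-60, 0, 0], "delta_rot": [0, 0, 0], "gripper": 0.3},
  {"translation": [-60, 0, 0], "delta_rot": [0, 0, 0], "gripper": 0.3},
  {"translation": [-60, 0, 0], "delta_rot": [0, 0, 0], "gripper": 0.3},
])

```text
time_s: 3.08
tool_pos: [0.4972, -0.2025, 0.2038]
ee_rot: [-0.0, 0.002, 1.0, 0.0]
wrist_force: [0.9, -0.1, -0.3]
width: 0.0652
finger_force: 0.0
```

```bash
cat >> sp.py <<'E'
a=np.radians(180+np.degrees(np.arctan(f[0]))); ux=np.array([np.cos(a),np.sin(a)]); uy=np.array([-ux[1],ux[0]])
c0=np.array([.46,f[0]*.46+f[1]]); t=(q[:,:2]-c0)@ux; w=(q[:,:2]-c0)@uy
print("along",t.min(),t.max(), "len",np.ptp(t)); 
rr=t<t.min()+.048; print("ring width",w[rr].min(),w[rr].max(),"ring c along",t.min()+.024, "handle w",[ (w[abs(t-k)<.006].min().round(4),w[abs(t-k)<.006].max().round(4)) for k in(-.04,-.02,0,.02,.04)])
D=(P[...,:2]-c0); T=D@ux; W=D@uy; hole=(Z<b+.007)&(np.hypot(T-t.min()-.024,W-w[rr].mean())<.0155)
print("hole n",hole.sum(),T[hole].mean(),W[hole].mean())
mid=c0+ux*(t.min()+.130); ring=c0+ux*(t.min()+.024); print("mid",mid,"ring",ring)
E
python3 sp.py
```

```text
[ 0.49720441 -0.2025145   0.20378634] [-1.07188068e-04  1.59060284e-03  9.99998729e-01  1.53866039e-05] 3.075 [-0.47  0.34  1.7  -0.    1.1  -2.04]
bench z 0.001287880277755532
[ 235   31   73  243 4700] ((462.9174499511719, -200.8043670654297), (260.52288818359375, 52.07301712036133), 7.832069396972656)
yaw 7.073662924258902 y at -0.20200552094157276 top z 0.012434802506749582
x 0.33241151198578894 0.5920577059023417
ring circle ((568.0420532226562, -188.94473266601562), 24.574020385742188)
along -0.13330233214520873 0.12734778744732797 len 0.2606501195925367
ring width -0.023385895218535787 0.02379873971937069 ring c along -0.10930233214520874 handle w [(np.float64(-0.0093), np.float64(0.0095)), (np.float64(-0.0093), np.float64(0.0094)), (np.float64(-0.0094), np.float64(0.0094)), (np.float64(-0.0094), np.float64(0.0094)), (np.float64(-0.0095), np.float64(0.0093))]
hole n 415 -0.11083429536759848 0.00013622636748890143
mid [ 0.4632772  -0.20159885] ring [ 0.56847039 -0.18854545]
```

```bash
python3 - <<'E'
from h import *
cmd(get_obs(),[.4532,-.2028,.003],187.07)
E
```

```text
tr [44.1, -0.3, 200.9] rot [-0.0, -0.0, -1.211] norm 206mm 7deg
```

Emit:
servo_tool([
  {"translation": [44, 0, 120], "delta_rot": [0, 0, -1.2], "gripper": 0.3},
  {"translation": [44, 0, 120], "delta_rot": [0, 0, -1.2], "gripper": 0.3},
  {"translation": [44, 0, 180], "delta_rot": [0, 0, -1.2], "gripper": 0.3},
  {"translation": [44, 0, 190], "delta_rot": [0, 0, -1.2], "gripper": 0.3},
  {"translation": [44, 0, 190], "delta_rot": [0, 0, -1.2], "gripper": 0.3},
  {"translation": [44, 0, 190], "delta_rot": [0, 0, -1.2], "gripper": 0.3},
  {"translation": [44, 0, 190], "delta_rot": [0, 0, -1.2], "gripper": 0.3},
])

```text
time_s: 4.0
tool_pos: [0.4549, -0.2031, 0.0153]
ee_rot: [0.001, -0.061, 0.998, -0.001]
wrist_force: [0.5, 0.5, -0.4]
width: 0.0649
finger_force: 0.0
```

```bash
python3 - <<'E'
from h import *
cmd(get_obs(),[.4532,-.2028,.003],187.07)
E
```

```text
tr [1.7, 0.6, 12.3] rot [-0.017, 0.023, -0.008] norm 12mm 0deg
```

Emit:
servo_tool([
  {"translation": [1.5, 0, 12], "delta_rot": [0, 0, 0], "gripper": 0.3},
  {"translation": [1.5, 0, 12], "delta_rot": [0, 0, 0], "gripper": 0.3},
  {"translation": [1.5, 0, 12], "delta_rot": [0, 0, 0], "gripper": 1},
  {"translation": [1.5, 0, 12], "delta_rot": [0, 0, 0], "gripper": 1},
  {"translation": [1.5, 0, 12], "delta_rot": [0, 0, 0], "gripper": 1},
  {"translation": [1.5, 0, 12], "delta_rot": [0, 0, 0], "gripper": 1},
  {"translation": [1.5, 0, 12], "delta_rot": [0, 0, 0], "gripper": 1},
  {"translation": [1.5, 0, 12], "delta_rot": [0, 0, 0], "gripper": 1},
], newtons=60)

```text
time_s: 5.0
tool_pos: [0.4525, -0.2028, 0.0017]
ee_rot: [0.0, -0.061, 0.998, -0.0]
wrist_force: [0.1, 1.0, 0.4]
width: 0.0181
finger_force: 60.0
```

Emit:
servo_tool([
  {"translation": [0, 0, -60], "delta_rot": [0, 0, 0], "gripper": 1},
  {"translation": [0, 0, -120], "delta_rot": [0, 0, 0], "gripper": 1},
  {"translation": [0, 40, -160], "delta_rot": [0, 0, 0], "gripper": 1},
  {"translation": [0, 95, -165], "delta_rot": [0, 0, 0], "gripper": 1},
  {"translation": [1, 150, -165], "delta_rot": [0, 0, -0.2], "gripper": 1},
  {"translation": [1, 205, -165], "delta_rot": [0, 0, -0.4], "gripper": 1},
  {"translation": [2, 260, -165], "delta_rot": [0, 0, -0.6], "gripper": 1},
  {"translation": [2, 310, -165], "delta_rot": [0, 0, -0.8], "gripper": 1},
])

```text
time_s: 6.0
tool_pos: [0.4116, 0.1063, 0.1664]
ee_rot: [-0.0, -0.103, 0.995, -0.0]
wrist_force: [0.4, 0.3, -3.4]
width: 0.0179
finger_force: 60.0
```

Emit:
servo_tool([
  {"translation": [1, 50, 0], "delta_rot": [0, 0, -0.2], "gripper": 1},
  {"translation": [1, 95, 0], "delta_rot": [0, 0, -0.35], "gripper": 1},
  {"translation": [1, 125, 0], "delta_rot": [0, 0, -0.35], "gripper": 1},
  {"translation": [1, 145, 0], "delta_rot": [0, 0, -0.35], "gripper": 1},
  {"translation": [1, 150, 0], "delta_rot": [0, 0, -0.35], "gripper": 1},
  {"translation": [1, 150, 0], "delta_rot": [0, 0, -0.35], "gripper": 1},
])

```text
time_s: 6.75
tool_pos: [0.3807, 0.2509, 0.1663]
ee_rot: [-0.0, -0.121, 0.993, -0.0]
wrist_force: [-0.2, 0.1, -3.4]
width: 0.0184
finger_force: 60.0
```

```bash
cat >> h.py <<'E'
N=np.array([505.2,283.3]); L=115.7
def seat(yaw,z,n=N): a=np.radians(yaw); return [*(n+L*np.array([np.cos(a),np.sin(a)]))/1000,z]
def st(o): 
    q=np.array(o["ee_rot"]); X=Ro.from_quat(q[[1,2,3,0]]).as_matrix()[:,0]; print("t",o["time_s"],"p",o["tool_pos"].round(4),"yaw %.2f"%(np.degrees(np.arctan2(X[1],X[0]))%360),"ringXY",(o["tool_pos"]*1000-L*X).round(1),"F",o["wrist_force"].round(1),"M",o["moment"].round(2),"q6",o["qpos"][5].round(2))
E
python3 - <<'E'
from h import *
o=get_obs(); st(o); cmd(o,seat(194,.095),194)
for n in ("side",):
    o,im,d=shot(n); cv2.imwrite("pics/h.png",cv2.resize(im[180:340,240:440][...,::-1],None,fx=3.5,fy=3.5,interpolation=cv2.INTER_CUBIC))
E
```

```text
t 6.75 p [0.3807 0.2509 0.1663] yaw 193.93 ringXY [492.9 278.7 166.2] F [-0.2  0.1 -3.4] M [ 0.02  0.08 -0.04] q6 -1.33
tr [-13.1, 1.4, 71.3] rot [-0.003, -0.008, -0.011] norm 73mm 0deg
```

View pics/h.png

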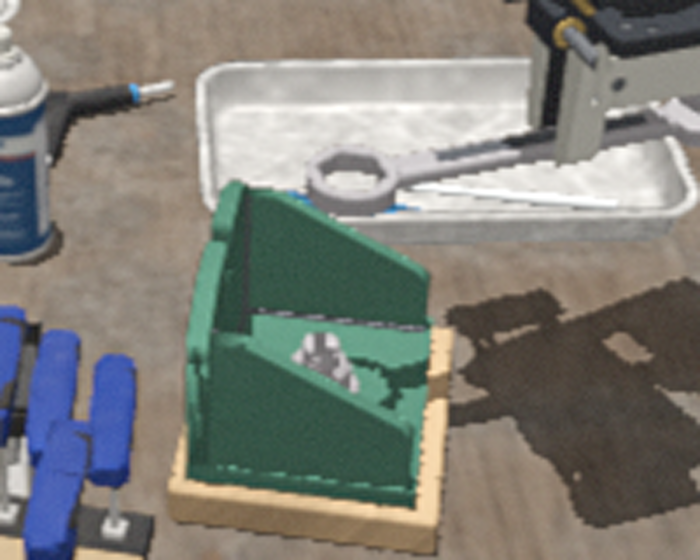

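The side view shows the spanner held level above the bracket. The ring is at crop pixel (352,185), not yet over the nut at (325,360). Next I'll hover and compare the ring and stud in the top camera's depth.

Emit:
servo_tool([
  {"translation": [-13, 1.5, 20], "delta_rot": [0, 0, 0], "gripper": 1},
  {"translation": [-13, 1.5, 45], "delta_rot": [0, 0, 0], "gripper": 1},
  {"translation": [-13, 1.5, 70], "delta_rot": [0, 0, 0], "gripper": 1},
  {"translation": [-13, 1.5, 70], "delta_rot": [0, 0, 0], "gripper": 1},
  {"translation": [-13, 1.5, 70], "delta_rot": [0, 0, 0], "gripper": 1},
])

```text
time_s: 7.42
tool_pos: [0.3937, 0.2556, 0.0975]
ee_rot: [0.0, -0.121, 0.993, 0.0]
wrist_force: [0.1, -1.0, -4.6]
width: 0.0186
finger_force: 60.0
```

```bash
python3 - <<'E'
from h import *
o=get_obs(); st(o); cmd(o,seat(194,.06),194)
for n in ("top","side"):
    oo,im,d=shot(n); P=cloud(n,oo,d); Z=P[...,2]; np.savez("hov_"+n,P=P,im=im)
    D=np.hypot(P[...,0]-.505,P[...,1]-.283)
    q=P[(Z>.098)&(Z<.118)&(D<.027)]; print(n,"ring",len(q),cv2.minEnclosingCircle((q[:,:2]*1000).astype(np.float32)),np.median(q[:,2]))
    h=P[(Z>.095)&(Z<.118)&(np.hypot(P[...,0]-.42,P[...,1]-.262)<.03)]; print("handle z",len(h),np.median(h[:,2]) if len(h) else 0)
    q=P[(Z>.064)&(Z<.072)&(D<.014)]; print("stud",len(q),q.mean(0).round(4) if len(q) else '')
z=np.load("top0.npz")["P"]; D=np.hypot(z[...,0]-.505,z[...,1]-.283); q=z[(D<.015)&(z[...,2]>.062)]; print("stud0 top",len(q),q.mean(0))
z=np.load("side0.npz")["P"]; D=np.hypot(z[...,0]-.505,z[...,1]-.283); q=z[(D<.015)&(z[...,2]>.066)]; print("stud0 side",len(q),q.mean(0))
E
```

```text
t 7.425 p [0.3937 0.2556 0.0975] yaw 193.88 ringXY [506.  283.4  97.6] F [ 0.1 -1.  -4.6] M [0.04 0.08 0.01] q6 -1.34
tr [0.9, -0.1, 37.5] rot [0.002, 0.008, -0.02] norm 37mm 0deg
top ring 180 ((506.0517578125, 280.697509765625), 26.345849990844727) 0.10856395746578534
handle z 0 0
stud 32 [0.5072 0.2841 0.0676]
side ring 379 ((504.91845703125, 283.4303283691406), 26.846988677978516) 0.10775722326933064
handle z 314 0.1073852480934954
stud 72 [0.5071 0.285  0.0674]
stud0 top 56 [0.50547122 0.28082333 0.0681688 ]
stud0 side 59 [0.50681846 0.28437613 0.06791157]
```

Emit:
servo_tool([
  {"translation": [1, 0, 20], "delta_rot": [0, 0, 0], "gripper": 1},
  {"translation": [1, 0, 36], "delta_rot": [0, 0, 0], "gripper": 1},
  {"translation": [1, 0, 40], "delta_rot": [0, 0, 0], "gripper": 1},
  {"translation": [1, 0, 44], "delta_rot": [0, 0, 0], "gripper": 1},
  {"translation": [1, 0, 47], "delta_rot": [0, 0, 0], "gripper": 1},
  {"translation": [1, 0, 47], "delta_rot": [0, 0, 0], "gripper": 1},
])

```text
time_s: 8.28
tool_pos: [0.3923, 0.2556, 0.0498]
ee_rot: [0.0, -0.121, 0.993, 0.0]
wrist_force: [0.3, -0.2, -4.5]
width: 0.0182
finger_force: 60.0
```

```bash
python3 - <<'E'
from h import *
o=get_obs(); st(o); cmd(o,seat(194,.0427),194)
E
```

```text
t 8.275 p [0.3923 0.2556 0.0498] yaw 193.92 ringXY [504.7 283.5  49.9] F [ 0.3 -0.2 -4.5] M [0.02 0.11 0.01] q6 -1.34
tr [-0.5, -0.5, 7.1] rot [0.001, 0.004, -0.014] norm 7mm 0deg
```

Emit:
servo_tool([
  {"translation": [-0.5, -0.3, 3], "delta_rot": [0, 0, 0], "gripper": 1},
  {"translation": [-0.5, -0.3, 5.5], "delta_rot": [0, 0, 0], "gripper": 1},
  {"translation": [-0.5, -0.3, 5.5], "delta_rot": [0, 0, 0], "gripper": 1},
  {"translation": [-0.5, -0.3, 5.5], "delta_rot": [0, 0, 0], "gripper": 1},
])

```text
time_s: 8.78
tool_pos: [0.3926, 0.2553, 0.044]
ee_rot: [-0.0, -0.121, 0.993, -0.0]
wrist_force: [-1.4, -0.5, -4.6]
width: 0.0184
finger_force: 60.0
```

```bash
cat >> h.py <<'E'
def arc(o,targets,z,n=N):
    for y in targets: print(y,end=" "); cmd(o,seat(y,z,n),y)
E
python3 - <<'E'
from h import *
o=get_obs(); st(o); arc(o,[194,188,182,176,170,164],.0443)
E
```

```text
t 8.775 p [0.3926 0.2553 0.044 ] yaw 193.91 ringXY [504.9 283.1  44. ] F [-1.4 -0.5 -4.6] M [-0.08  0.48  0.02] q6 -1.34
194 tr [-0.3, -0.1, -0.3] rot [-0.001, -0.004, -0.014] norm 0mm 0deg
188 tr [-0.9, 12.0, -0.3] rot [-0.002, -0.004, 0.986] norm 12mm 6deg
182 tr [-2.8, 24.0, -0.3] rot [-0.002, -0.004, 1.986] norm 24mm 12deg
176 tr [-5.9, 35.7, -0.3] rot [-0.002, -0.004, 2.986] norm 36mm 18deg
170 tr [-10.3, 47.0, -0.3] rot [-0.002, -0.004, 3.986] norm 48mm 24deg
164 tr [-15.7, 57.8, -0.3] rot [-0.002, -0.004, 4.986] norm 60mm 30deg
```

Emit:
servo_tool([
  {"translation": [-0.2, 6, 0], "delta_rot": [0, 0, 0.5], "gripper": 1},
  {"translation": [-0.9, 12, 0], "delta_rot": [0, 0, 1], "gripper": 1},
  {"translation": [-2.8, 24, 0], "delta_rot": [0, 0, 2], "gripper": 1},
  {"translation": [-5.9, 35.7, 0], "delta_rot": [0, 0, 3], "gripper": 1},
  {"translation": [-10.3, 47, 0], "delta_rot": [0, 0, 4], "gripper": 1},
  {"translation": [-15.7, 57.8, 0], "delta_rot": [0, 0, 5], "gripper": 1},
  {"translation": [-15.7, 57.8, 0], "delta_rot": [0, 0, 5], "gripper": 1},
])

```text
time_s: 9.65
tool_pos: [0.3935, 0.3158, 0.0439]
ee_rot: [-0.001, 0.14, 0.99, -0.0]
wrist_force: [-4.6, 0.7, -4.7]
width: 0.0184
finger_force: 60.0
```

```bash
python3 - <<'E'
from h import *
o=get_obs(); st(o); arc(o,[164,158,152,146,140,134,131,129],.0443)
E
```

```text
t 9.65 p [0.3935 0.3158 0.0439] yaw 163.87 ringXY [504.6 283.7  43.8] F [-4.6  0.7 -4.7] M [ 0.18  0.88 -0.04] q6 -0.71
164 tr [-0.7, -0.5, -0.4] rot [-0.004, -0.011, -0.022] norm 1mm 0deg
158 tr [-1.3, 11.6, -0.4] rot [-0.005, -0.011, 0.978] norm 12mm 6deg
152 tr [-3.2, 23.6, -0.4] rot [-0.005, -0.011, 1.978] norm 24mm 12deg
146 tr [-6.3, 35.3, -0.4] rot [-0.006, -0.011, 2.978] norm 36mm 18deg
140 tr [-10.6, 46.6, -0.4] rot [-0.006, -0.01, 3.978] norm 48mm 24deg
134 tr [-16.1, 57.4, -0.4] rot [-0.007, -0.01, 4.978] norm 60mm 30deg
131 tr [-19.2, 62.6, -0.5] rot [-0.007, -0.01, 5.478] norm 65mm 33deg
129 tr [-21.5, 65.9, -0.5] rot [-0.007, -0.01, 5.811] norm 69mm 35deg
```

Emit:
servo_tool([
  {"translation": [-0.3, 12, 0], "delta_rot": [0, 0, 1], "gripper": 1},
  {"translation": [-2.2, 24, 0], "delta_rot": [0, 0, 2], "gripper": 1},
  {"translation": [-5.3, 35.7, 0], "delta_rot": [0, 0, 3], "gripper": 1},
  {"translation": [-9.6, 47, 0], "delta_rot": [0, 0, 4], "gripper": 1},
  {"translation": [-15, 57.8, 0], "delta_rot": [0, 0, 5], "gripper": 1},
  {"translation": [-17.5, 62.5, 0], "delta_rot": [0, 0, 5.5], "gripper": 1},
  {"translation": [-17.5, 62.5, 0], "delta_rot": [0, 0, 5.5], "gripper": 1},
])

```text
time_s: 10.52
tool_pos: [0.4286, 0.3709, 0.0441]
ee_rot: [0.0, 0.415, 0.91, 0.0]
wrist_force: [-0.8, 1.9, -5.9]
width: 0.0183
finger_force: 60.0
```

```bash
sed -i 's/L=115.7/L=116.5/' h.py; python3 - <<'E'
from h import *
o=get_obs(); st(o)
E
```

```text
t 10.525 p [0.4286 0.3709 0.0441] yaw 130.96 ringXY [504.9 282.9  44.1] F [-0.8  1.9 -5.9] M [0.39 0.17 0.08] q6 -0.08
```

Emit:
servo_tool([
  {"translation": [0, 0, -10], "delta_rot": [0, 0, 0], "gripper": 1},
  {"translation": [0, 0, -30], "delta_rot": [0, 0, 0], "gripper": 1},
  {"translation": [0, 0, -42], "delta_rot": [0, 0, 0], "gripper": 1},
  {"translation": [0, 0, -42], "delta_rot": [0, 0, 0], "gripper": 1},
])

```text
time_s: 11.02
tool_pos: [0.4294, 0.3686, 0.0869]
ee_rot: [0.001, 0.415, 0.91, -0.001]
wrist_force: [9.7, -9.7, -11.3]
width: 0.0184
finger_force: 60.0
```

```bash
python3 - <<'E'
from h import *
o=get_obs(); st(o); arc(o,[140,150,160,170,180,188,194],.086)
E
```

```text
t 11.025 p [0.4294 0.3686 0.0869] yaw 130.98 ringXY [505.9 280.6  87.3] F [  9.7  -9.7 -11.3] M [-1.74 -1.39  0.13] q6 -0.08
140 tr [1.0, -17.0, 0.9] rot [-0.001, 0.03, -1.503] norm 17mm 9deg
150 tr [-3.9, -36.7, 1.0] rot [-0.004, 0.03, -3.17] norm 37mm 19deg
160 tr [-12.2, -55.2, 1.0] rot [-0.006, 0.03, -4.836] norm 57mm 29deg
170 tr [-23.5, -72.1, 1.0] rot [-0.009, 0.029, -6.503] norm 76mm 39deg
180 tr [-37.6, -86.7, 1.1] rot [-0.012, 0.029, -8.17] norm 95mm 49deg
188 tr [-50.6, -96.5, 1.1] rot [-0.014, 0.028, -9.503] norm 109mm 57deg
194 tr [-61.2, -102.6, 1.1] rot [-0.015, 0.028, -10.503] norm 119mm 63deg
```

```bash
python3 - <<'E'
from h import *
o,im,d=shot("side"); P=cloud("side",o,d); st(get_obs()); cv2.imwrite("pics/i.png",cv2.resize(im[180:340,240:440][...,::-1],None,fx=3.5,fy=3.5,interpolation=cv2.INTER_CUBIC))
E
```

```text
t 11.075 p [0.4293 0.3686 0.0866] yaw 130.98 ringXY [505.7 280.6  87. ] F [  7.6 -11.  -10.4] M [-1.76 -1.43  0.06] q6 -0.08
```

View pics/i.png

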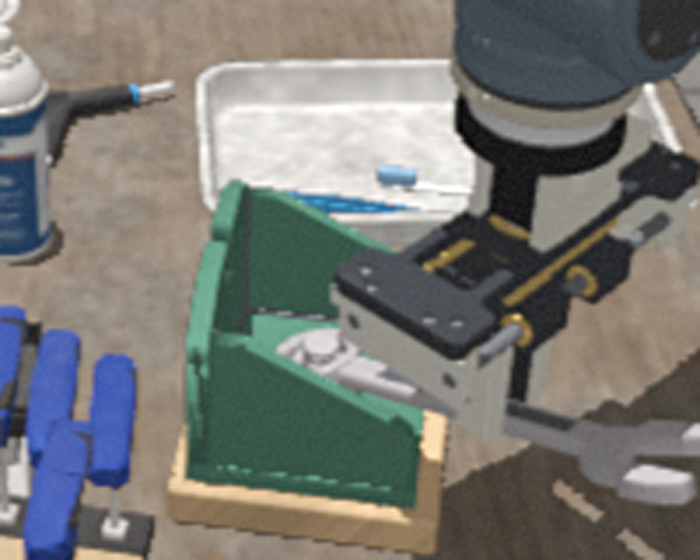

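The ring stayed hooked on the nut at crop pixel (320,350), and the spanner pivoted in the pads instead of lifting. I'll lower back to level, unload the flanks, then lift more carefully.

Emit:
servo_tool([
  {"translation": [0, 0, 10], "delta_rot": [0, 0, 0], "gripper": 1},
  {"translation": [0, 0, 20], "delta_rot": [0, 0, 0], "gripper": 1},
  {"translation": [0, 0, 30], "delta_rot": [0, 0, 0], "gripper": 1},
  {"translation": [0, 0, 37], "delta_rot": [0, 0, 0], "gripper": 1},
  {"translation": [0, 0, 41], "delta_rot": [0, 0, 0], "gripper": 1},
  {"translation": [0, 0, 42], "delta_rot": [0, 0, 0], "gripper": 1},
])

```text
time_s: 11.82
tool_pos: [0.4277, 0.3715, 0.0448]
ee_rot: [-0.0, 0.415, 0.91, 0.001]
wrist_force: [-5.3, 6.8, 2.0]
width: 0.0182
finger_force: 60.0
```

```bash
python3 - <<'E'
from h import *
o=get_obs(); st(o); 
oo,im,d=shot("top"); P=cloud("top",oo,d); np.savez("t3",P=P,im=im); Z=P[...,2]
D=np.hypot(P[...,0]-.505,P[...,1]-.283)
q=P[(Z>.062)&(D<.014)]; print("stud",q.mean(0))
q=P[(Z>.045)&(Z<.062)&(D<.026)&(D>.016)]; f=np.linalg.lstsq(np.c_[q[:,:2]-[.505,.283],np.ones(len(q))],q[:,2],rcond=None)[0]; print("ring plane",len(q),f, "tilt deg",np.degrees(np.hypot(*f[:2])))
print(cv2.minEnclosingCircle((q[:,:2]*1000).astype(np.float32)))
arc(o,[132,134,136],.044)
E
```

```text
t 11.825 p [0.4277 0.3715 0.0448] yaw 130.97 ringXY [504.1 283.6  44.7] F [-5.3  6.8  2. ] M [0.82 0.87 0.01] q6 -0.08
stud [0.50551752 0.28090388 0.06786501]
ring plane 81 [-0.03439616  0.07352761  0.0575508 ] tilt deg 4.650993898132737
((504.6950988769531, 282.38531494140625), 25.591777801513672)
132 tr [-1.0, -1.4, 0.8] rot [0.011, -0.012, -0.172] norm 2mm 1deg
134 tr [-1.1, -5.5, 0.8] rot [0.011, -0.012, -0.505] norm 6mm 3deg
136 tr [-1.4, -9.6, 0.8] rot [0.011, -0.011, -0.839] norm 10mm 5deg
```

```bash
cat > tilt.py <<'E'
from h import *
def tilt(n,yaw):
    oo,im,d=shot(n); P=cloud(n,oo,d); Z=P[...,2]
    u=np.array([np.cos(np.radians(yaw)),np.sin(np.radians(yaw))]); D=P[...,:2]-N/1000; T=D@u; W=D@[-u[1],u[0]]
    r=[]
    for a in list(range(-20,95,10))+list(range(140,240,10)):
        m=(abs(T-a/1000)<.005)&(abs(W)<(.006 if a>25 else .02))&(Z>.042)&(Z<.1)
        if abs(a)<25: m&=np.hypot(T,W)>.0165
        if m.sum()>2: r.append((a,int(m.sum()),round(float(np.median(Z[m]))*1000,1), round(float(np.median(W[m]))*1000,1)))
    print(n,r)
if __name__=="__main__":
    o=get_obs(); st(o)
    y=float(__import__("sys").argv[1]); tilt("top",y); tilt("side",y)
E
python3 tilt.py 131
```

```text
t 11.875 p [0.4277 0.3715 0.0448] yaw 130.97 ringXY [504.1 283.6  44.7] F [-6.2  6.2  1.2] M [0.85 0.83 0.03] q6 -0.08
top [(-20, 53, 64.7, 4.0), (-10, 27, 63.3, -12.0), (0, 12, 63.1, -17.6), (10, 28, 62.5, 12.6), (20, 40, 61.4, 1.9), (30, 22, 59.0, -0.6), (40, 20, 59.3, 0.4), (50, 21, 58.9, 0.5), (60, 18, 58.0, 0.2), (70, 21, 57.1, -0.3), (80, 21, 57.0, -0.1), (90, 21, 56.5, -0.0)]
side [(-20, 63, 64.0, -0.5), (-10, 22, 64.2, 13.1), (0, 7, 63.1, 18.3), (20, 3, 62.3, -14.0), (140, 30, 53.8, 0.3), (150, 31, 52.5, -0.4), (160, 30, 52.1, 0.9), (170, 31, 52.0, 0.3), (180, 30, 51.7, -0.4), (190, 37, 50.8, 0.5), (200, 7, 48.6, -3.0)]
```

Emit:
servo_tool([
  {"translation": [1.5, 0, 0], "delta_rot": [0, 0, 0], "gripper": 1},
  {"translation": [1.7, -4, 0], "delta_rot": [0, 0, -0.33], "gripper": 1},
  {"translation": [1.7, -8, 0], "delta_rot": [0, 0, -0.67], "gripper": 1},
  {"translation": [1.7, -8, 0], "delta_rot": [0, 0, -0.67], "gripper": 1},
  {"translation": [1.7, -8, 0], "delta_rot": [0, 0, -0.67], "gripper": 1},
])

```text
time_s: 12.6
tool_pos: [0.4211, 0.3665, 0.0442]
ee_rot: [-0.0, 0.383, 0.924, 0.0]
wrist_force: [0.8, -0.1, -3.2]
width: 0.018
finger_force: 60.0
```

```bash
python3 tilt.py 135
```

```text
t 12.6 p [0.4211 0.3665 0.0442] yaw 134.91 ringXY [503.4 284.   44.2] F [ 0.8 -0.1 -3.2] M [0.02 0.13 0.03] q6 -0.15
top [(-20, 52, 56.6, 4.2), (-10, 24, 56.8, -9.1), (0, 10, 56.4, 0.1), (10, 22, 56.8, 12.6), (20, 39, 55.9, 2.0), (30, 21, 54.7, -0.9), (40, 23, 54.3, 0.4), (50, 21, 55.2, -0.2), (60, 22, 54.8, 0.0), (70, 21, 53.9, 0.3), (80, 21, 54.1, -0.6), (90, 21, 54.4, -0.2)]
side [(-20, 37, 57.3, -2.0), (-10, 3, 57.6, 18.5), (0, 10, 55.9, 18.6), (10, 4, 57.4, 15.8), (20, 19, 57.2, -5.6), (140, 30, 53.9, 0.2), (150, 28, 53.7, -0.7), (160, 33, 53.7, -0.2), (170, 26, 53.4, 0.2), (180, 27, 53.6, -0.3), (190, 34, 53.6, 1.1), (200, 10, 53.1, -1.9)]
```

Emit:
servo_tool([
  {"translation": [0, 0, -4], "delta_rot": [0, 0, 0], "gripper": 1},
  {"translation": [0, 0, -9], "delta_rot": [0, 0, 0], "gripper": 1},
  {"translation": [0, 0, -15], "delta_rot": [0, 0, 0], "gripper": 1},
  {"translation": [0, 0, -20], "delta_rot": [0, 0, 0], "gripper": 1},
  {"translation": [0, 0, -20], "delta_rot": [0, 0, 0], "gripper": 1},
])

```text
time_s: 13.32
tool_pos: [0.4213, 0.3667, 0.0646]
ee_rot: [0.0, 0.383, 0.924, 0.0]
wrist_force: [-0.4, -1.0, -3.7]
width: 0.0185
finger_force: 60.0
```

```bash
python3 tilt.py 135
```

```text
t 13.325 p [0.4213 0.3667 0.0646] yaw 134.93 ringXY [503.6 284.2  64.7] F [-0.4 -1.  -3.7] M [-0.01  0.08  0.03] q6 -0.15
top [(-20, 51, 77.3, 2.5), (-10, 28, 77.5, -10.3), (0, 13, 77.2, -16.7), (10, 25, 77.6, 13.4), (20, 44, 76.8, 2.4), (30, 23, 75.9, 0.0), (40, 21, 74.7, 0.2), (50, 22, 74.9, -0.3), (60, 22, 75.6, 0.0), (70, 22, 75.4, 0.3), (80, 24, 75.2, 0.2), (90, 22, 74.3, -0.0)]
side [(-20, 70, 76.1, 0.2), (-10, 40, 76.3, 13.0), (0, 20, 75.6, 17.4), (10, 24, 76.0, -16.6), (20, 61, 74.3, -10.2), (140, 29, 74.3, -0.4), (150, 31, 74.3, -0.8), (160, 26, 73.5, 0.0), (170, 30, 73.0, -0.0), (180, 30, 73.9, -0.6), (190, 33, 74.1, -0.3), (200, 8, 71.7, -1.5)]
```

Emit:
servo_tool([
  {"translation": [0, 0, -10], "delta_rot": [0, 0, 0], "gripper": 1},
  {"translation": [0, 0, -22], "delta_rot": [0, 0, 0], "gripper": 1},
  {"translation": [0, 0, -22], "delta_rot": [0, 0, 0], "gripper": 1},
])

```text
time_s: 13.8
tool_pos: [0.4217, 0.367, 0.0875]
ee_rot: [0.001, 0.383, 0.924, 0.001]
wrist_force: [0.1, -0.1, -3.7]
width: 0.0182
finger_force: 60.0
```

```bash
sed -i 's/L=116.5/L=118.0/' h.py; python3 - <<'E'
from h import *
o=get_obs(); st(o); arc(o,[140,150,160,170,180,190,195.5],.086)
oo,im,d=shot("top"); P=cloud("top",oo,d); Z=P[...,2]; u=np.array([np.cos(np.radians(134.9)),np.sin(np.radians(134.9))])
D=P[...,:2]-[.5055,.281]; T=D@u; W=D@[-u[1],u[0]]; m=(Z>.092)&(Z<.105)&(np.hypot(T,W)<.032)&(T<.012); print("ring rel stud(top cam): T",T[m].min()+.024,"W",(W[m].min()+W[m].max())/2,np.ptp(W[m]))
E
```

```text
t 13.8 p [0.4217 0.367  0.0875] yaw 134.94 ringXY [505.  283.5  87.5] F [ 0.1 -0.1 -3.7] M [-0.01  0.03 -0.01] q6 -0.15
140 tr [-0.7, -10.4, 1.5] rot [0.022, 0.004, -0.844] norm 11mm 5deg
150 tr [-4.3, -30.7, 1.4] rot [0.022, 0.006, -2.511] norm 31mm 15deg
160 tr [-11.4, -50.0, 1.4] rot [0.021, 0.008, -4.177] norm 51mm 25deg
170 tr [-21.7, -67.8, 1.4] rot [0.02, 0.01, -5.844] norm 71mm 35deg
180 tr [-34.9, -83.5, 1.3] rot [0.02, 0.012, -7.511] norm 91mm 45deg
190 tr [-50.7, -96.7, 1.3] rot [0.019, 0.014, -9.177] norm 109mm 55deg
195.5 tr [-60.3, -102.8, 1.3] rot [0.018, 0.015, -10.094] norm 119mm 61deg
ring rel stud(top cam): T 0.0009151401927837456 W -0.0008693535901924711 0.047531232297059196
```

Emit:
servo_tool([
  {"translation": [-0.7, -10.4, 0], "delta_rot": [0, 0, -0.84], "gripper": 1},
  {"translation": [-4.3, -30.7, 0], "delta_rot": [0, 0, -2.5], "gripper": 1},
  {"translation": [-11.4, -50, 0], "delta_rot": [0, 0, -4.18], "gripper": 1},
  {"translation": [-21.7, -67.8, 0], "delta_rot": [0, 0, -5.84], "gripper": 1},
  {"translation": [-34.9, -83.5, 0], "delta_rot": [0, 0, -7.5], "gripper": 1},
  {"translation": [-50.7, -96.7, 0], "delta_rot": [0, 0, -9.18], "gripper": 1},
  {"translation": [-60.3, -102.8, 0], "delta_rot": [0, 0, -10.1], "gripper": 1},
  {"translation": [-60.3, -102.8, 0], "delta_rot": [0, 0, -10.1], "gripper": 1},
])

```text
time_s: 14.85
tool_pos: [0.3909, 0.2508, 0.0861]
ee_rot: [-0.0, -0.134, 0.991, -0.0]
wrist_force: [-0.7, 0.8, -4.1]
width: 0.0185
finger_force: 60.0
```

Emit:
servo_tool([
  {"translation": [0, 0, 0], "delta_rot": [0, 0, 0], "gripper": 1},
  {"translation": [0, 0, 0], "delta_rot": [0, 0, 0], "gripper": 1},
])

```text
time_s: 15.1
tool_pos: [0.3908, 0.2516, 0.0861]
ee_rot: [-0.0, -0.135, 0.991, -0.0]
wrist_force: [-0.1, -0.3, -4.0]
width: 0.0181
finger_force: 60.0
```

```bash
python3 - <<'E'
from h import *
o=get_obs(); st(o); cmd(o,seat(195.5,.05),195.5)
E
```

```text
t 15.1 p [0.3908 0.2516 0.0861] yaw 195.49 ringXY [504.5 283.1  86.1] F [-0.1 -0.3 -4. ] M [0.06 0.08 0.04] q6 -1.37
tr [-0.7, -0.1, 36.1] rot [0.0, -0.001, -0.001] norm 36mm 0deg
```

Emit:
servo_tool([
  {"translation": [-0.5, 0, 15], "delta_rot": [0, 0, 0], "gripper": 1},
  {"translation": [-0.5, 0, 25], "delta_rot": [0, 0, 0], "gripper": 1},
  {"translation": [-0.5, 0, 30], "delta_rot": [0, 0, 0], "gripper": 1},
  {"translation": [-0.5, 0, 33], "delta_rot": [0, 0, 0], "gripper": 1},
  {"translation": [-0.5, 0, 36], "delta_rot": [0, 0, 0], "gripper": 1},
  {"translation": [-0.5, 0, 36], "delta_rot": [0, 0, 0], "gripper": 1},
])

```text
time_s: 15.85
tool_pos: [0.3914, 0.2513, 0.0501]
ee_rot: [-0.0, -0.135, 0.991, -0.0]
wrist_force: [-0.2, -0.1, -4.4]
width: 0.0183
finger_force: 60.0
```

```bash
python3 - <<'E'
from h import *
o=get_obs(); st(o); cmd(o,seat(195.5,.0441),195.5)
E
```

```text
t 15.85 p [0.3914 0.2513 0.0501] yaw 195.53 ringXY [505.1 282.9  50.1] F [-0.2 -0.1 -4.4] M [0.02 0.11 0.02] q6 -1.37
tr [-0.2, 0.4, 6.0] rot [-0.0, -0.0, 0.005] norm 6mm 0deg
```

Engaged without force. I'll seat it fully and stroke again.

Emit:
servo_tool([
  {"translation": [0, 0.3, 3], "delta_rot": [0, 0, 0], "gripper": 1},
  {"translation": [0, 0.3, 6], "delta_rot": [0, 0, 0], "gripper": 1},
  {"translation": [0, 0.3, 6], "delta_rot": [0, 0, 0], "gripper": 1},
])

```text
time_s: 16.23
tool_pos: [0.3912, 0.2516, 0.0439]
ee_rot: [-0.0, -0.135, 0.991, -0.0]
wrist_force: [0.0, 0.3, -4.4]
width: 0.018
finger_force: 60.0
```

```bash
python3 - <<'E'
from h import *
o=get_obs(); st(o); arc(o,[192,186,180,174,168,162],.0441)
E
```

```text
t 16.225 p [0.3912 0.2516 0.0439] yaw 195.53 ringXY [504.9 283.2  43.9] F [ 0.   0.3 -4.4] M [-0.01  0.11 -0.  ] q6 -1.37
192 tr [-0.6, 7.3, -0.2] rot [-0.001, -0.003, 0.588] norm 7mm 4deg
186 tr [-2.0, 19.6, -0.2] rot [-0.001, -0.003, 1.588] norm 20mm 10deg
180 tr [-4.6, 31.6, -0.2] rot [-0.001, -0.003, 2.588] norm 32mm 16deg
174 tr [-8.6, 43.3, -0.2] rot [-0.001, -0.003, 3.588] norm 44mm 22deg
168 tr [-13.7, 54.6, -0.2] rot [-0.001, -0.003, 4.588] norm 56mm 28deg
162 tr [-20.0, 65.2, -0.2] rot [-0.001, -0.002, 5.588] norm 68mm 34deg
```

Emit:
servo_tool([
  {"translation": [-0.4, 7.3, 0], "delta_rot": [0, 0, 0.6], "gripper": 1},
  {"translation": [-1.8, 19.6, 0], "delta_rot": [0, 0, 1.6], "gripper": 1},
  {"translation": [-4.4, 31.6, 0], "delta_rot": [0, 0, 2.6], "gripper": 1},
  {"translation": [-8.4, 43.3, 0], "delta_rot": [0, 0, 3.6], "gripper": 1},
  {"translation": [-13.5, 54.6, 0], "delta_rot": [0, 0, 4.6], "gripper": 1},
  {"translation": [-19.8, 65.2, 0], "delta_rot": [0, 0, 5.6], "gripper": 1},
  {"translation": [-19.8, 65.2, 0], "delta_rot": [0, 0, 5.6], "gripper": 1},
])

```text
time_s: 17.1
tool_pos: [0.3929, 0.32, 0.044]
ee_rot: [-0.0, 0.156, 0.988, -0.0]
wrist_force: [0.2, -2.1, -4.1]
width: 0.018
finger_force: 60.0
```

```bash
cat >> h.py <<'E'
def rt(o):
    q=np.array(o["ee_rot"]); R=Ro.from_quat(q[[1,2,3,0]]).as_matrix(); f=R.T@o["wrist_force"]; print("tool force",f.round(2),"torque on nut ~",round(-f[1]*L/1000,3), "Mz", (R.T@o["moment"]).round(2))
E
python3 - <<'E'
from h import *
o=get_obs(); st(o); rt(o); arc(o,[162,158,154,150,146,142,138],.0441)
E
```

```text
t 17.1 p [0.3929 0.32   0.044 ] yaw 162.00 ringXY [505.1 283.6  44. ] F [ 0.2 -2.1 -4.1] M [-0.24 -0.11 -0.13] q6 -0.66
tool force [-0.8  -1.95  4.08] torque on nut ~ 0.23 Mz [ 0.2  -0.18  0.13]
162 tr [-0.2, -0.2, -0.1] rot [-0.001, -0.0, -0.001] norm 0mm 0deg
158 tr [-0.4, 8.0, -0.1] rot [-0.001, -0.0, 0.666] norm 8mm 4deg
154 tr [-1.3, 16.2, -0.1] rot [-0.001, -0.0, 1.333] norm 16mm 8deg
150 tr [-2.7, 24.3, -0.1] rot [-0.001, -0.0, 1.999] norm 24mm 12deg
146 tr [-4.7, 32.3, -0.1] rot [-0.001, -0.0, 2.666] norm 33mm 16deg
142 tr [-7.3, 40.1, -0.1] rot [-0.001, -0.0, 3.333] norm 41mm 20deg
138 tr [-10.4, 47.8, -0.1] rot [-0.001, -0.0, 3.999] norm 49mm 24deg
```

Emit:
servo_tool([
  {"translation": [-0.3, 8, 0], "delta_rot": [0, 0, 0.67], "gripper": 1},
  {"translation": [-1.2, 16, 0], "delta_rot": [0, 0, 1.33], "gripper": 1},
  {"translation": [-1.2, 16, 0], "delta_rot": [0, 0, 1.33], "gripper": 1},
])

```text
time_s: 17.48
tool_pos: [0.3988, 0.3344, 0.044]
ee_rot: [-0.0, 0.224, 0.975, -0.0]
wrist_force: [0.1, 0.5, -5.1]
width: 0.018
finger_force: 60.0
```

```bash
python3 - <<'E'
from h import *
o=get_obs(); st(o); rt(o)
E
```

```text
t 17.475 p [0.3988 0.3344 0.044 ] yaw 154.11 ringXY [505.  282.9  44. ] F [ 0.1  0.5 -5.1] M [-0.05  0.07 -0.  ] q6 -0.51
tool force [0.11 0.47 5.11] torque on nut ~ -0.055 Mz [0.08 0.04 0.  ]
```

Still loose. On in 6° steps, checking after each.

Emit:
servo_tool([
  {"translation": [-0.3, 8, 0], "delta_rot": [0, 0, 0.67], "gripper": 1},
  {"translation": [-0.8, 12, 0], "delta_rot": [0, 0, 1], "gripper": 1},
  {"translation": [-0.8, 12, 0], "delta_rot": [0, 0, 1], "gripper": 1},
])

```text
time_s: 17.85
tool_pos: [0.4047, 0.3449, 0.044]
ee_rot: [-0.0, 0.275, 0.961, -0.0]
wrist_force: [-2.8, 1.9, -3.8]
width: 0.0184
finger_force: 60.0
```

```bash
python3 - <<'E'
from h import *
o=get_obs(); st(o); rt(o)
E
```

```text
t 17.85 p [0.4047 0.3449 0.044 ] yaw 148.06 ringXY [504.8 282.5  44. ] F [-2.8  1.9 -3.8] M [0.42 0.49 0.12] q6 -0.4
tool force [3.33 0.14 3.82] torque on nut ~ -0.016 Mz [-0.1   0.63 -0.12]
```

Emit:
servo_tool([
  {"translation": [0.1, 8, 0], "delta_rot": [0, 0, 0.67], "gripper": 1},
  {"translation": [-0.2, 12, 0], "delta_rot": [0, 0, 1], "gripper": 1},
  {"translation": [-0.2, 12, 0], "delta_rot": [0, 0, 1], "gripper": 1},
])

```text
time_s: 18.23
tool_pos: [0.4117, 0.355, 0.0441]
ee_rot: [0.0, 0.325, 0.946, 0.0]
wrist_force: [-0.0, 0.6, -5.0]
width: 0.018
finger_force: 60.0
```

```bash
python3 - <<'E'
from h import *
o=get_obs(); st(o); rt(o)
E
```

```text
t 18.225 p [0.4117 0.355  0.0441] yaw 142.03 ringXY [504.7 282.4  44.1] F [-0.   0.6 -5. ] M [0.17 0.1  0.14] q6 -0.28
tool force [0.37 0.45 5.03] torque on nut ~ -0.053 Mz [-0.07  0.18 -0.14]
```

Emit:
servo_tool([
  {"translation": [-0.2, 8, 0], "delta_rot": [0, 0, 0.67], "gripper": 1},
  {"translation": [-0.6, 12, 0], "delta_rot": [0, 0, 1], "gripper": 1},
  {"translation": [-0.6, 12, 0], "delta_rot": [0, 0, 1], "gripper": 1},
])

```text
time_s: 18.6
tool_pos: [0.4195, 0.3642, 0.0441]
ee_rot: [0.0, 0.374, 0.927, 0.0]
wrist_force: [0.5, 1.1, -5.3]
width: 0.0184
finger_force: 60.0
```

```bash
python3 - <<'E'
from h import *
o=get_obs(); st(o); rt(o)
E
```

```text
t 18.6 p [0.4195 0.3642 0.0441] yaw 136.02 ringXY [504.4 282.2  44.1] F [ 0.5  1.1 -5.3] M [0.34 0.03 0.15] q6 -0.17
tool force [0.4  1.19 5.27] torque on nut ~ -0.14 Mz [-0.22  0.26 -0.15]
```

Emit:
servo_tool([
  {"translation": [-0.5, 4.5, 0], "delta_rot": [0, 0, 0.5], "gripper": 1},
  {"translation": [-1.2, 11, 0], "delta_rot": [0, 0, 1], "gripper": 1},
  {"translation": [-1.2, 11, 0], "delta_rot": [0, 0, 1], "gripper": 1},
])

```text
time_s: 18.98
tool_pos: [0.4263, 0.3707, 0.0435]
ee_rot: [-0.001, 0.422, 0.907, -0.002]
wrist_force: [-6.7, 0.9, -3.0]
width: 0.0183
finger_force: 60.6
```

```bash
sed -i 's/"torque on nut ~".*"Mz"/"T",round(-f[1]*L\/1000-(R.T@o["moment"])[2],3),"Mz"/' h.py; python3 - <<'E'
from h import *
o=get_obs(); st(o); rt(o); arc(o,[130,132,134],.044)
E
```

```text
t 18.975 p [0.4263 0.3707 0.0435] yaw 130.07 ringXY [502.3 280.4  43.5] F [-6.7  0.9 -3. ] M [0.27 1.27 0.65] q6 -0.07
tool force [ 5.04 -4.57  3.04] T 1.194 Mz [ 0.8   1.02 -0.66]
130 tr [0.3, 4.2, -0.5] rot [-0.035, -0.006, 0.011] norm 4mm 0deg
132 tr [0.2, 0.1, -0.5] rot [-0.035, -0.007, -0.322] norm 1mm 2deg
134 tr [0.0, -4.0, -0.4] rot [-0.035, -0.007, -0.656] norm 4mm 4deg
```

Now the torque has risen to about 1.2 N m, so the nut is down. I'll hold briefly to satisfy the dwell.

Emit:
servo_tool([
  {"translation": [0, 0, 0], "delta_rot": [0, 0, 0], "gripper": 1},
  {"translation": [0, 0, 0], "delta_rot": [0, 0, 0], "gripper": 1},
])

```text
time_s: 19.23
tool_pos: [0.4263, 0.3707, 0.0436]
ee_rot: [-0.001, 0.422, 0.907, -0.001]
wrist_force: [-6.7, 2.1, -2.8]
width: 0.0183
finger_force: 60.6
```

```bash
python3 - <<'E'
from h import *
o=get_obs(); st(o); rt(o)
z=np.load("hov_top.npz")["P"]
oo,im,d=shot("top"); P=cloud("top",oo,d)
def br(P):
    Z=P[...,2]; b=(Z>.075)&(Z<.14)&(P[...,0]>.545)&(P[...,0]<.6)&(abs(P[...,1]-.28)<.09); q=P[b]; return q.mean(0).round(4),len(q)
print(br(np.load("top0.npz")["P"]),br(P))
E
python3 tilt.py 130
python3 - <<'E'
import sys; sys.path.insert(0,'.')
from h import *
im,d=get_image("side"); cv2.imwrite("pics/j.png",cv2.resize(im[200:340,270:430][...,::-1],None,fx=4,fy=4,interpolation=cv2.INTER_CUBIC))
E
```

```text
t 19.225 p [0.4263 0.3707 0.0436] yaw 130.11 ringXY [502.3 280.4  43.6] F [-6.7  2.1 -2.8] M [0.26 1.28 0.67] q6 -0.07
tool force [ 5.94 -3.81  2.78] T 1.118 Mz [ 0.81  1.02 -0.67]
(array([0.5585, 0.2831, 0.1177]), 569) (array([0.5585, 0.2832, 0.1178]), 569)
t 19.275 p [0.4262 0.3707 0.0436] yaw 130.11 ringXY [502.3 280.4  43.6] F [-7.   1.9 -3.5] M [0.32 1.22 0.68] q6 -0.07
top [(-20, 52, 56.7, 3.7), (-10, 25, 56.2, -9.5), (0, 12, 56.9, -16.9), (10, 24, 55.8, -10.1), (20, 42, 55.4, 2.4), (30, 20, 54.1, -0.8), (40, 23, 54.3, 0.1), (50, 18, 54.9, 0.3), (60, 21, 53.9, 0.5), (70, 21, 53.4, -0.9), (80, 19, 52.9, 0.3), (90, 19, 52.6, 0.2)]
side [(-20, 39, 56.3, -2.8), (140, 45, 52.0, -2.7), (150, 42, 51.8, -2.4), (160, 46, 52.3, -2.0), (170, 47, 51.6, -1.1), (180, 33, 53.1, 0.2), (190, 31, 53.1, 1.1), (200, 15, 52.7, -0.5), (220, 4, 52.7, -5.2), (230, 9, 51.8, -4.4)]
```

View pics/j.png

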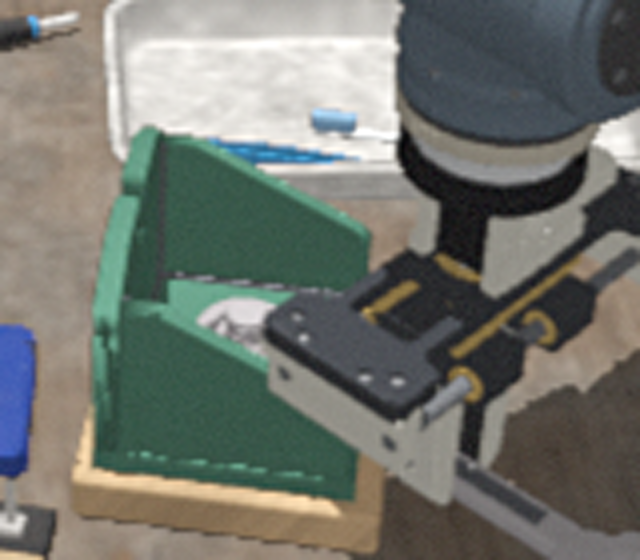

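The picture shows the ring on the nut at (235,320) and the gripper outside the mouth. Top-camera depth shows the bracket hasn't moved, and the torque holds steady at about 1.1 N m. I'll back off to unload the flanks before lifting.

Emit:
servo_tool([
  {"translation": [0.5, -4, 0], "delta_rot": [0, 0, -0.33], "gripper": 1},
  {"translation": [0.5, -8, 0], "delta_rot": [0, 0, -0.67], "gripper": 1},
  {"translation": [0.2, -15, 0], "delta_rot": [0, 0, -1.2], "gripper": 1},
  {"translation": [0.2, -15, 0], "delta_rot": [0, 0, -1.2], "gripper": 1},
])

```text
time_s: 19.92
tool_pos: [0.4168, 0.3616, 0.0445]
ee_rot: [0.001, 0.365, 0.931, 0.0]
wrist_force: [3.8, 1.0, -4.2]
width: 0.0181
finger_force: 60.1
```

```bash
python3 -c "
from h import *
o=get_obs(); rt(o)"; python3 tilt.py 137
```

```text
tool force [-2.08  3.32  4.25] T -0.064 Mz [-0.45 -0.36 -0.33]
t 19.925 p [0.4168 0.3616 0.0445] yaw 137.20 ringXY [503.4 281.4  44.6] F [ 3.8  1.  -4.2] M [ 0.09 -0.57  0.33] q6 -0.19
top [(-20, 50, 56.8, 4.2), (-10, 27, 56.3, -10.1), (0, 12, 56.1, -16.9), (10, 25, 56.6, 11.7), (20, 40, 55.8, 2.6), (30, 20, 53.9, -0.5), (40, 22, 55.0, 0.4), (50, 21, 53.8, 0.1), (60, 22, 55.1, 0.0), (70, 21, 54.1, 0.8), (80, 19, 53.7, 0.6), (90, 21, 53.4, 0.1)]
side [(-20, 36, 56.4, -1.1), (0, 11, 56.8, 18.4), (10, 10, 57.2, 16.3), (20, 41, 56.1, -1.1), (30, 13, 54.3, -1.7), (140, 37, 53.8, -2.2), (150, 37, 53.9, -1.1), (160, 39, 53.5, -2.3), (170, 37, 53.1, -3.0), (180, 29, 54.2, -0.5), (190, 31, 54.7, -0.4), (200, 8, 54.3, -2.5)]
```

Emit:
servo_tool([
  {"translation": [-0.6, 1.3, 0], "delta_rot": [0, 0, 0], "gripper": 1},
  {"translation": [-0.6, 1.3, 0], "delta_rot": [0, 0, 0], "gripper": 1},
  {"translation": [-0.6, 1.3, 0], "delta_rot": [0, 0, 0], "gripper": 1},
])

```text
time_s: 20.4
tool_pos: [0.4176, 0.3623, 0.0441]
ee_rot: [-0.0, 0.365, 0.931, -0.0]
wrist_force: [1.8, 0.2, -4.9]
width: 0.018
finger_force: 60.0
```

```bash
python3 -c "
from h import *
o=get_obs(); st(o); rt(o)"
```

```text
t 20.4 p [0.4176 0.3623 0.0441] yaw 137.15 ringXY [504.1 282.1  44.1] F [ 1.8  0.2 -4.9] M [ 0.05 -0.35  0.19] q6 -0.19
tool force [-1.18  1.42  4.9 ] T 0.019 Mz [-0.27 -0.22 -0.19]
```

Emit:
servo_tool([
  {"translation": [-0.6, 0.9, 0], "delta_rot": [0, 0, 0], "gripper": 1},
  {"translation": [-0.6, 0.9, 0], "delta_rot": [0, 0, 0], "gripper": 1},
  {"translation": [-0.6, 0.9, -3], "delta_rot": [0, 0, 0], "gripper": 1},
  {"translation": [-0.6, 0.9, -6], "delta_rot": [0, 0, 0], "gripper": 1},
  {"translation": [-0.6, 0.9, -6], "delta_rot": [0, 0, 0], "gripper": 1},
])

```text
time_s: 21.02
tool_pos: [0.4184, 0.3626, 0.0503]
ee_rot: [-0.0, 0.365, 0.931, -0.0]
wrist_force: [-3.8, 3.1, -6.0]
width: 0.018
finger_force: 60.0
```

```bash
python3 -c "
from h import *
o=get_obs(); rt(o)"; python3 tilt.py 137
```

```text
tool force [ 4.91 -0.28  5.96] T 0.101 Mz [-0.05  1.06 -0.07]
t 21.025 p [0.4184 0.3626 0.0503] yaw 137.14 ringXY [504.9 282.4  50.2] F [-3.8  3.1 -6. ] M [0.76 0.74 0.07] q6 -0.19
top [(-20, 51, 58.9, 4.8), (-10, 21, 59.6, -13.3), (0, 14, 59.5, -16.5), (10, 26, 60.5, 12.8), (20, 37, 59.2, 2.2), (30, 25, 58.3, 0.3), (40, 23, 58.8, -0.5), (50, 19, 58.8, -0.3), (60, 21, 59.1, 0.0), (70, 21, 58.5, 0.3), (80, 22, 59.3, 0.6), (90, 21, 60.1, -0.0)]
side [(-20, 52, 59.0, 1.1), (-10, 6, 60.5, 17.0), (0, 8, 59.5, 18.1), (10, 12, 60.6, 14.9), (20, 44, 59.8, -3.0), (30, 9, 58.7, -1.3), (140, 29, 60.3, -0.7), (150, 30, 60.7, -1.1), (160, 30, 60.3, -0.7), (170, 28, 60.7, -0.4), (180, 27, 61.9, 0.7), (190, 32, 62.1, 1.2), (200, 5, 60.6, -2.9)]
```

Emit:
servo_tool([
  {"translation": [0.8, 0, 0], "delta_rot": [0, 0, 0], "gripper": 1},
  {"translation": [0.8, 0, 0], "delta_rot": [0, 0, 0], "gripper": 1},
  {"translation": [0.8, 0, 0], "delta_rot": [0, 0, 0], "gripper": 1},
])

```text
time_s: 21.5
tool_pos: [0.4183, 0.363, 0.0502]
ee_rot: [0.0, 0.365, 0.931, 0.0]
wrist_force: [-0.9, -0.2, -5.0]
width: 0.0183
finger_force: 60.0
```

```bash
python3 -c "
from h import *
o=get_obs(); rt(o)"; python3 tilt.py 137
```

```text
tool force [ 0.57 -0.74  4.97] T 0.107 Mz [ 0.02  0.12 -0.02]
t 21.5 p [0.4183 0.363  0.0502] yaw 137.15 ringXY [504.8 282.7  50.2] F [-0.9 -0.2 -5. ] M [0.07 0.1  0.02] q6 -0.19
top [(-20, 54, 60.8, 4.6), (-10, 24, 61.2, -13.2), (0, 10, 61.0, -18.0), (10, 26, 61.3, 10.9), (20, 40, 59.9, 3.1), (30, 22, 59.3, -0.1), (40, 24, 59.4, -0.1), (50, 22, 59.3, -0.2), (60, 22, 59.6, 0.8), (70, 22, 60.4, 0.4), (80, 23, 60.4, 0.7), (90, 20, 59.5, 0.6)]
side [(-20, 50, 60.4, -0.5), (-10, 14, 61.3, 16.1), (0, 7, 61.4, 17.5), (10, 13, 61.5, 14.9), (20, 49, 61.0, -5.1), (30, 10, 59.1, -2.3), (140, 27, 60.6, -0.3), (150, 31, 60.5, -0.9), (160, 27, 60.3, -1.0), (170, 32, 60.4, -0.8), (180, 33, 61.0, 0.5), (190, 33, 61.0, 1.3), (200, 8, 59.9, -3.3)]
```

Free again. Lifting on.

Emit:
servo_tool([
  {"translation": [0.2, 0, -4], "delta_rot": [0, 0, 0], "gripper": 1},
  {"translation": [0.2, 0, -9], "delta_rot": [0, 0, 0], "gripper": 1},
  {"translation": [0.2, 0, -14], "delta_rot": [0, 0, 0], "gripper": 1},
  {"translation": [0.2, 0, -14], "delta_rot": [0, 0, 0], "gripper": 1},
])

```text
time_s: 22.1
tool_pos: [0.4181, 0.3635, 0.0647]
ee_rot: [0.0, 0.365, 0.931, 0.0]
wrist_force: [0.1, 0.6, -4.7]
width: 0.0181
finger_force: 60.0
```

```bash
python3 -c "
from h import *
o=get_obs(); rt(o)"; python3 tilt.py 137
```

```text
tool force [0.35 0.51 4.68] T -0.048 Mz [ 0.02  0.04 -0.01]
t 22.1 p [0.4181 0.3635 0.0647] yaw 137.15 ringXY [504.6 283.3  64.8] F [ 0.1  0.6 -4.7] M [0.01 0.04 0.01] q6 -0.19
top [(-20, 55, 77.9, 3.2), (-10, 28, 77.9, -11.0), (0, 13, 77.1, -16.8), (10, 28, 76.9, 12.8), (20, 40, 76.3, 2.6), (30, 24, 75.3, 0.2), (40, 23, 75.7, 0.1), (50, 22, 75.4, 0.2), (60, 21, 75.1, -0.1), (70, 24, 74.7, 0.3), (80, 23, 75.7, -0.7), (90, 21, 75.4, -0.3)]
side [(-20, 68, 76.4, -0.6), (-10, 45, 76.5, 11.4), (0, 25, 75.7, 16.7), (10, 29, 76.3, -14.5), (20, 73, 75.5, -9.3), (30, 15, 74.9, -1.8), (140, 30, 74.3, -0.4), (150, 29, 74.1, -0.7), (160, 29, 73.5, -1.1), (170, 32, 73.6, 0.2), (180, 29, 74.7, 0.8), (190, 34, 74.4, -0.5), (200, 7, 73.8, -1.1)]
```

Emit:
servo_tool([
  {"translation": [0, 0, -40], "delta_rot": [0, 0, 0], "gripper": 1},
  {"translation": [0, 0, -90], "delta_rot": [0, 0, 0], "gripper": 1},
  {"translation": [0, 0, -110], "delta_rot": [0, 0, 0], "gripper": 1},
  {"translation": [0, 0, -110], "delta_rot": [0, 0, 0], "gripper": 1},
])

```text
time_s: 22.7
tool_pos: [0.4184, 0.3636, 0.1752]
ee_rot: [0.001, 0.365, 0.931, 0.001]
wrist_force: [-0.4, -0.6, -5.2]
width: 0.0185
finger_force: 60.0
```

```bash
python3 -c "
from h import *
o=get_obs(); st(o); cmd(o,[.4,.25,.174],165); cmd(o,[.4525,-.203,.174],187)"
```

```text
t 22.7 p [0.4184 0.3636 0.1752] yaw 137.15 ringXY [504.9 283.4 175.3] F [-0.4 -0.6 -5.2] M [ 0.02  0.07 -0.01] q6 -0.19
tr [-63.8, -95.8, 1.0] rot [0.023, 0.01, -4.641] norm 115mm 28deg
tr [-410.4, -392.2, 0.4] rot [0.021, 0.015, -8.308] norm 568mm 50deg
```

Emit:
servo_tool([
  {"translation": [-20, -20, 0], "delta_rot": [0, 0, -0.5], "gripper": 1},
  {"translation": [-55, -53, 0], "delta_rot": [0, 0, -1.5], "gripper": 1},
  {"translation": [-95, -91, 0], "delta_rot": [0, 0, -2.5], "gripper": 1},
  {"translation": [-135, -129, 0], "delta_rot": [0, 0, -3.5], "gripper": 1},
  {"translation": [-175, -167, 0], "delta_rot": [0, 0, -4.5], "gripper": 1},
  {"translation": [-215, -205, 0], "delta_rot": [0, 0, -5.5], "gripper": 1},
  {"translation": [-255, -244, 0], "delta_rot": [0, 0, -6.5], "gripper": 1},
  {"translation": [-295, -282, 0], "delta_rot": [0, 0, -7.5], "gripper": 1},
])

```text
time_s: 23.7
tool_pos: [0.4416, -0.0458, 0.1728]
ee_rot: [-0.001, -0.021, 1.0, 0.0]
wrist_force: [-0.0, 0.6, -4.1]
width: 0.018
finger_force: 60.0
```

```bash
python3 -c "
from h import *
o=get_obs(); st(o); cmd(o,[.4525,-.203,.03],187)"
```

```text
t 23.7 p [ 0.4416 -0.0458  0.1728] yaw 182.35 ringXY [559.5 -40.9 172.6] F [-0.   0.6 -4.1] M [ 0.03 -0.    0.02] q6 -1.82
tr [-4.8, -157.6, 142.8] rot [0.005, -0.018, -0.775] norm 213mm 5deg
```

Emit:
servo_tool([
  {"translation": [-1, -45, 0], "delta_rot": [0, 0, -0.3], "gripper": 1},
  {"translation": [-3, -95, 0], "delta_rot": [0, 0, -0.6], "gripper": 1},
  {"translation": [-5, -140, 20], "delta_rot": [0, 0, -0.7], "gripper": 1},
  {"translation": [-5, -150, 60], "delta_rot": [0, 0, -0.7], "gripper": 1},
  {"translation": [-5, -150, 105], "delta_rot": [0, 0, -0.7], "gripper": 1},
  {"translation": [-5, -150, 140], "delta_rot": [0, 0, -0.7], "gripper": 1},
  {"translation": [-5, -150, 150], "delta_rot": [0, 0, -0.7], "gripper": 1},
  {"translation": [-5, -150, 150], "delta_rot": [0, 0, -0.7], "gripper": 1},
])

```text
time_s: 24.7
tool_pos: [0.4528, -0.1936, 0.0238]
ee_rot: [-0.001, -0.055, 0.998, 0.0]
wrist_force: [-0.4, -0.2, -4.2]
width: 0.0184
finger_force: 60.0
```

```bash
python3 -c "
from h import *
o=get_obs(); st(o); cmd(o,[.4525,-.203,.003],187)"
```

```text
t 24.7 p [ 0.4528 -0.1936  0.0238] yaw 186.36 ringXY [ 570.1 -180.6   23.7] F [-0.4 -0.2 -4.2] M [-0.03  0.02  0.04] q6 -2.18
tr [1.3, -9.3, 20.8] rot [0.007, -0.01, -0.107] norm 23mm 1deg
```

Emit:
servo_tool([
  {"translation": [0, 0, 12], "delta_rot": [0, 0, 0], "gripper": 1},
  {"translation": [0, 0, 19], "delta_rot": [0, 0, 0], "gripper": 1},
  {"translation": [0, 0, 21], "delta_rot": [0, 0, 0], "gripper": 1},
  {"translation": [0, 0, 21], "delta_rot": [0, 0, 0], "gripper": 1},
  {"translation": [0, 0, 21], "delta_rot": [0, 0, 0], "gripper": 0.5},
  {"translation": [0, 0, 21], "delta_rot": [0, 0, 0], "gripper": 0.5},
  {"translation": [0, 0, 21], "delta_rot": [0, 0, 0], "gripper": 0.5},
  {"translation": [0, 0, 21], "delta_rot": [0, 0, 0], "gripper": 0.5},
])

```text
time_s: 25.7
tool_pos: [0.4531, -0.1939, 0.0033]
ee_rot: [0.0, -0.055, 0.998, -0.0]
wrist_force: [-0.3, -1.5, -0.4]
width: 0.0465
finger_force: 0.0
```

Emit:
servo_tool([
  {"translation": [0, 0, -30], "delta_rot": [0, 0, 0], "gripper": 0.5},
  {"translation": [0, 0, -80], "delta_rot": [0, 0, 0], "gripper": 0.5},
  {"translation": [0, 0, -140], "delta_rot": [0, 0, 0], "gripper": 0.5},
  {"translation": [0, 0, -180], "delta_rot": [0, 0, 0], "gripper": 0.5},
  {"translation": [0, 0, -180], "delta_rot": [0, 0, 0], "gripper": 0.5},
  {"translation": [0, 0, -180], "delta_rot": [0, 0, 0], "gripper": 0.5},
])

```text
time_s: 26.45
tool_pos: [0.4526, -0.1936, 0.1824]
ee_rot: [-0.0, -0.055, 0.998, 0.0]
wrist_force: [0.5, 0.1, 0.6]
width: 0.0462
finger_force: 0.0
```

```bash
python3 - <<'E'
from h import *
o=get_obs(); st(o); print(o["width"])
_,im,d=shot("top"); P=cloud("top",o,d); Z=P[...,2]; z=np.load("top0.npz")["P"]
def br(P):
    Z=P[...,2]; b=(Z>.075)&(Z<.14)&(P[...,0]>.545)&(P[...,0]<.6)&(abs(P[...,1]-.28)<.09); q=P[b]; return q.mean(0).round(4),len(q)
print(br(z),br(P))
for p in (z,P):
    D=np.hypot(p[...,0]-.5055,p[...,1]-.281); q=p[(D<.0205)&(D>.017)&(p[...,2]>.035)&(p[...,2]<.048)]; h=p[(D<.016)&(D>.011)&(p[...,2]>.048)&(p[...,2]<.062)]; print("flange",len(q),np.median(q[:,2]),"top",len(h),np.median(h[:,2]))
cv2.imwrite("pics/k.png",im[150:340,120:440][...,::-1].repeat(2,0).repeat(2,1))
E
```

```text
t 26.45 p [ 0.4526 -0.1936  0.1824] yaw 186.35 ringXY [ 569.9 -180.5  182.3] F [0.5 0.1 0.6] M [ 0.03 -0.01 -0.06] q6 -2.18
0.046238469632989734
(array([0.5585, 0.2831, 0.1177]), 569) (array([0.5585, 0.2831, 0.1179]), 569)
flange 56 0.03987827523232014 top 58 0.05537502371377287
flange 55 0.03935482209245744 top 60 0.054309834412198714
```

View pics/k.png

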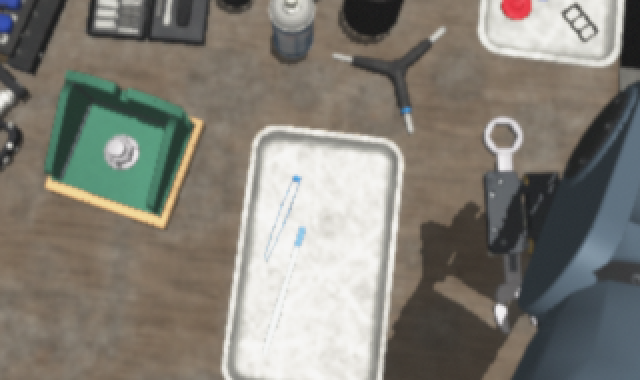

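The final picture shows the spanner lying flat with its ring at (503,135). The bracket is unmoved, and the nut at (122,152) has dropped by roughly the expected 0.5–1 mm. The bystanders are where they were.

```bash
python3 -c "
from rig import close_job
print(close_job())"
```

```text
the job is handed in; nothing more can be done
None
```

The nut is tightened to about 1.1 N m in two strokes, the spanner is back flat on the bench well clear, and the bracket and bystanders did not move; the job is handed in, but the hand-in call returned no verdict.

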